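# Put the case-press dies and driver away

### The job

Put the press things on the mat away: the two white dies go in the blue tray and the two dark grey-brown dies in the red tray, each lying flat in a bay of its own, and the blue driver goes down into the long cut-out of the black foam tray, either way round. Leave the brass die where it stands, it is needed for the next case.

Things in the scene. Friction and masses are not known exactly. Their poses are not given: they have to be found in the camera images.
- wide_white_die_center (a point): centre, half-way up, of the loose wide white die, a stepped round ring-like press die 42 mm across and 12 mm high; z is its upright axis
- small_white_die_center (a point): centre, half-way up, of the loose small white die, a stepped round ring-like press die 34 mm across and 16 mm high; z is its upright axis
- wide_dark_die_center (a point): centre, half-way up, of the loose wide dark grey-brown die, a stepped round ring-like press die 30 mm across and 18 mm high, with a narrower foot; z is its upright axis
- small_dark_die_center (a point): centre, half-way up, of the loose small dark grey-brown die, a stepped round ring-like press die 28 mm across and 20 mm high, with a narrower foot; z is its upright axis
- driver_center (a point): centre, half-way up, of the loose blue screwdriver lying flat on the mat, 85 mm long and 8 mm thick; x runs along its length
- brass_die: brass-coloured die, 22 mm across and 26 mm high, loose; origin at the centre of its underside. It is to stay where it stands
- blue_tray: fixed blue two-bay die tray, 68 x 132 mm, long axis along its own y. Origin: centre of its underside, on the table top; z up. Two square bays, 60 x 60 mm inside, centred at y = -32 and y = +32 mm (x = 0), parted by a 4 mm rib; bay floor 4 mm above the table, lips and rib 8 mm above the table, 4 mm wide; a thin grey ring is drawn on each bay floor. For the white dies, one to a bay.
- red_tray: fixed red two-bay die tray, 68 x 132 mm, long axis along its own y. Origin: centre of its underside, on the table top; z up. Two square bays, 60 x 60 mm inside, centred at y = -32 and y = +32 mm (x = 0), parted by a 4 mm rib; bay floor 4 mm above the table, lips and rib 8 mm above the table, 4 mm wide; a thin grey ring is drawn on each bay floor. For the dark grey-brown dies, one to a bay.
- foam_tray: fixed shadow-cut tray: black foam on a yellow base that shows in the cut-out, 76 x 125 mm, long axis along its own y. Origin: centre of its underside, on the table top; z up. The driver's cut-out is centred on the tray, 101 mm long (along y) and 24 mm wide (along x), and at its middle a finger notch 34 mm long (along y) and 66 mm wide (along x) crosses it; its yellow floor is 4 mm and the foam's top 9 mm above the table
Things that resemble listed ones, but are neither listed nor needed, are in the scene too. Leave any green look-alike of the part that bears small_white_die_center alone.

How it is judged:
At the end, for the whole second after the job is handed in: White dies in the blue tray, dark dies in the red, one to a bay, flat on the floor (within 22 x 20 mm of bay centre, 3.5 mm in height, tilt under 0.12 rad); driver down in the foam cut-out (within 10 mm across, 13 mm along, 0.3 rad, 2.8 mm in height); all at rest (((x of wide_white_die_center in the frame of blue_tray between -0.022 and 0.022 m and y of wide_white_die_center in the frame of blue_tray between 0.012 and 0.052 m and z of wide_white_die_center in the frame of blue_tray between 0.007 and 0.0135 m and angle between each of wide_white_die_center, small_white_die_center's own z axis and vertical below 0.12 rad and x of small_white_die_center in the frame of blue_tray between -0.022 and 0.022 m and y of small_white_die_center in the frame of blue_tray between -0.052 and -0.012 m and z of small_white_die_center in the frame of blue_tray between 0.009 and 0.0155 m) or (x of wide_white_die_center in the frame of blue_tray between -0.022 and 0.022 m and y of wide_white_die_center in the frame of blue_tray between -0.052 and -0.012 m and z of wide_white_die_center in the frame of blue_tray between 0.007 and 0.0135 m and angle between each of wide_white_die_center, small_white_die_center's own z axis and vertical below 0.12 rad and x of small_white_die_center in the frame of blue_tray between -0.022 and 0.022 m and y of small_white_die_center in the frame of blue_tray between 0.012 and 0.052 m and z of small_white_die_center in the frame of blue_tray between 0.009 and 0.0155 m)) and ((x of wide_dark_die_center in the frame of red_tray between -0.022 and 0.022 m and y of wide_dark_die_center in the frame of red_tray between 0.012 and 0.052 m and z of wide_dark_die_center in the frame of red_tray between 0.01 and 0.0165 m and angle between each of wide_dark_die_center, small_dark_die_center's own z axis and vertical below 0.12 rad and x of small_dark_die_center in the frame of red_tray between -0.022 and 0.022 m and y of small_dark_die_center in the frame of red_tray between -0.052 and -0.012 m and z of small_dark_die_center in the frame of red_tray between 0.011 and 0.0175 m) or (x of wide_dark_die_center in the frame of red_tray between -0.022 and 0.022 m and y of wide_dark_die_center in the frame of red_tray between -0.052 and -0.012 m and z of wide_dark_die_center in the frame of red_tray between 0.01 and 0.0165 m and angle between each of wide_dark_die_center, small_dark_die_center's own z axis and vertical below 0.12 rad and x of small_dark_die_center in the frame of red_tray between -0.022 and 0.022 m and y of small_dark_die_center in the frame of red_tray between 0.012 and 0.052 m and z of small_dark_die_center in the frame of red_tray between 0.011 and 0.0175 m)) and x of driver_center in the frame of foam_tray between -0.01 and 0.01 m and y of driver_center in the frame of foam_tray between -0.013 and 0.013 m and z of driver_center in the frame of foam_tray between 0.005 and 0.0108 m and angle between the x axis of driver_center and the y axis of foam_tray, either way round below 0.3 rad and linear speed of each of wide_white_die, small_white_die, wide_dark_die, small_dark_die, driver below 0.02 m/s); the robot touches nothing.
It fails at once if the brass die is shifted by more than 15 mm or tipped (distance of brass_die from where it was at the start of the episode above 0.015 m or angle between brass_die's own z axis and vertical above 0.3 rad).
It also fails if it takes over 112 s, if anything falls off the work surface, if the arm or the gripper's body presses on something with over 40 N, if the wrist force passes 120 N, or if a joint passes its speed limit or range.

### The arm

A 7-joint arm with a two-finger parallel gripper is mounted at the origin on a cart in front of the work surface, level with it; the furniture and walls round the work are solid. World frame = base frame: x ahead of the robot, y to its left, z up, the work surface at z = 0. Lengths are in m, angles in rad, forces in N, time in s.
With the tool pointing down it reaches from about 0.4 to 0.85 m from the base axis. Payload 10.4 kg.
Tool frame: the origin (TCP) lies between the finger pads; the fingertips stand manip.tcp_to_tips ahead of it and the grasp point (between the pads) lies 2 mm behind it (manip.tcp_to_tips is the distance from the TCP to the fingertips, in m); y points along the fingers, z is the direction in which the jaws open and shut, and the axes are right-handed (so a half turn about y gives the same grasp; the last joint's range is limited). The gripper opens to 85 mm and grips with 20 to 120 N. Pads are 22 mm wide; open, the fingers measure 114 mm over their backs; the gripper's body (76 mm by 85 mm) begins 54 mm behind the grasp point. The pads swing forward as they close: fully open they stand 13 mm farther back than shut.
Start: joints at [-1.358, 0.332, -0.065, 1.46, 0.022, 1.35, -0.088], TCP at [0.146, 0.608, 0.248] pointing down, gripper open.
Joint ranges: [-2.6, 2.6], [-0.5, 2.12], [-1.47, 1.34], [0.16, 2.42], [-1.27, 4.41], [0.06, 2.06], [-2.6, 2.6]. Speed limits (rad/s): [2.22, 2.22, 2.79, 2.79, 3.14, 3.14, 3.14].

### API

Orientations are given as a unit quaternion [x, y, z, w].
In Python, from workcell import manip gives the robot as it stands. The module is installed in compiled form; this text tells all that it offers.
- The arm moves only by the tool move_arm, never from a script. Its argument "increments" is a list of rows, each an object with "offset": the shift along the tool's x, y, z in m, a list of three; "yaw": the turn about the tool's y in degrees; "jaw": the closure in counts, from 0 (fully open) to 255 (shut). In form: [{"offset": [tx, ty, tz], "yaw": yaw, "jaw": jaw}, ...]. A call has 1 to 10 rows; each row is the pose to reach, as a shift and turn from the pose measured when the call began, along the tool's axes at that moment; what a row does not reach only later rows make up. A row lasts 1/12 s, in which the tool goes at most 41.7 mm and 7.16 degrees, less where a joint would pass 70% of its speed; a pose out of reach is approached as far as the arm can. A call with a gripper value outside its range is refused whole. The fingers move at their own pace and stop on an object; "squeeze" is the grip in N (left out, the last holds). Time passes only in rows, so rows that repeat a pose let the fingers close. It gives the time, the measured TCP pose, the force and the opening at its end, in the units of the state.
- manip.get_obs(): the state, without advancing time (a new reading comes with each control period).
- manip.camera(name): name is "scene" or "top" or "wrist"; returns a dict with "pixels" (384x512x3 uint8, red, green, blue), "depth" (384x512 float32, m along the optical axis (not along the pixel's ray), 0 where there is no reading), "intrinsics" (3x3 intrinsics, pixels), "R" (3x3) and "t" (3): a world point X has camera coordinates R X + t; the wrist camera has in their place "mount" (4x4, takes a point from camera to tool coordinates, whose origin is the TCP and whose axes are the tool frame's). Camera axes: x right, y down, z forward; pixel columns grow to the right and rows downward; lengths in m; the calibration is good to about 2 mm. A picture is of the moment at which its call begins: read the wrist's pose just before it.
- manip.hand_in(): hands the job in, once; it reports no verdict.
Trained networks look in a picture, given as the dict that the camera call returned (one of the last four; its "shot" number tells which), for a name from the list of things; names that differ only in an ending like _2 or _b are one class to them, and where a whole thing is asked for, a point or a joint stands for the part that bears it (a point fixed in the world has none). Each returns a list of dicts, best first, with "confidence" (0 to 1); they miss things now and then, are a little off and sometimes report something else, mostly with a low value. They report only what shows in the picture. A call takes as long as a camera call. They do not tell look-alikes from the thing itself.
- manip.recognise(picture, query): "bbox" ([left, top, right, bottom] in pixels, round what is visible of it).
- manip.spot_point(picture, query): "centre" ([column, row] in pixels: a listed point, or the origin of a listed thing).
The state is a dict: "clock": time; "joint_pos": joint angles; "joint_velocities": joint speeds; "tau": joint torques, N m; "position": TCP position; "ee_rot": TCP orientation; "ft_force": force on the tool from outside, world axes, zero at the start; "torque": the same for the moment, N m; "grip_width": opening from 0.0 (shut) to 1.0 (fully open).
Only numpy, scipy, OpenCV 4.12 (cv2) and the standard library are available. Lean on these libraries where they do the work, as an engineer would, in place of code of your own. Each camera call takes 0.05 s, during which the arm holds its last target. There are 200 camera calls.

## Working session

There is one attempt and no reset: what is moved stays moved. The work goes in short steps, Python scripts to look and compute and a tool call to move; the robot and the scene stay as the last step left them, time stands still between calls to the robot, and variables do not carry over. Pictures are saved under pics/ and viewed, about 12 in all and at most 16, crops included, and the job is handed in when it is done.

Besides the shell and the picture viewer there is one more tool, called after "Call:" by a JSON object that holds its "fn" and its "kwargs", one argument or row to a line. move_arm: Moves the arm, as the interface text tells. Its arguments: {"type":"object","properties":{"increments":{"type":"array","items":{"type":"object","properties":{"offset":{"type":"array","items":{"type":"number"}},"yaw":{"type":"number"},"jaw":{"type":"number"}}}},"squeeze":{"type":"number"}},"required":["increments"]}

```bash
mkdir -p pics
cat > h.py <<'E'
import numpy as np, cv2
from workcell import manip
from scipy.spatial.transform import Rotation as Rn
def save(p,name,crop=None,scale=1.0):
    im=p["pixels"][:,:,::-1]
    if crop: im=im[crop[1]:crop[3],crop[0]:crop[2]]
    cv2.imwrite("pics/"+name,cv2.resize(im,None,fx=scale,fy=scale,interpolation=cv2.INTER_CUBIC))
def pose(o=None):
    o=o or manip.get_obs(); return np.array(o["position"]),Rn.from_quat(o["ee_rot"]).as_matrix()
def ext(p,o=None):
    """camera->world R,t"""
    if "mount" in p:
        P,R=pose(o); M=np.array(p["mount"]); return R@M[:3,:3],R@M[:3,3]+P
    R=np.array(p["R"]);return R.T,-R.T@np.array(p["t"])
def cloud(p,o=None):
    d=p["depth"];K=np.array(p["intrinsics"]);v,u=np.indices(d.shape)
    c=np.stack([(u-K[0,2])/K[0,0]*d,(v-K[1,2])/K[1,1]*d,d],-1)
    R,t=ext(p,o);return c@R.T+t
def onplane(p,px,z,o=None):
    K=np.array(p["intrinsics"]);R,t=ext(p,o)
    r=R@np.linalg.solve(K,[px[0],px[1],1]);return t+r*(z-t[2])/r[2]
E
python3 - <<'E'
from h import *
o=manip.get_obs();print(o,manip.tcp_to_tips);print(pose(o)[1])
p=manip.camera("top");save(p,"top.png",scale=1.5);q=manip.camera("scene");save(q,"scene.png",scale=1.5)
print(ext(p))
for n,z in [("wide_white_die_center",.006),("small_white_die_center",.008),("wide_dark_die_center",.009),("small_dark_die_center",.01),("driver_center",.004),("brass_die",0),("blue_tray",0),("red_tray",0),("foam_tray",0)]:
  for nm,pp in(("top",p),("scene",q)):
    for r in manip.spot_point(pp,n)[:4]:
      print(nm,n,round(r["confidence"],2),np.round(r["centre"]),onplane(pp,r["centre"],z).round(3))
E
```

```text
{'clock': 0.0, 'joint_pos': array([-1.35763613,  0.33289186, -0.06467193,  1.46091429,  0.02160093,
        1.34993247, -0.08851638]), 'joint_velocities': array([ 0.00179681, -0.00045706, -0.00060243,  0.00163541, -0.00030312,
       -0.00051234, -0.00042253]), 'tau': array([-3.44092377e-04, -6.25446439e+01,  4.89948154e-02, -3.91611993e+01,
        1.61665905e-02,  1.00190879e-02, -3.99418994e-06]), 'position': array([0.14592803, 0.60736509, 0.24751628]), 'ee_rot': array([ 0.7027103 , -0.08320176,  0.08313566, -0.70168666]), 'ft_force': array([ 0.98285656, -0.56449599, -0.40301675]), 'torque': array([-0.00486507, -0.01942102,  0.02146994]), 'grip_width': 0.9984162408245651} 0.017
[[ 9.72331859e-01 -2.63101513e-04  2.33603695e-01]
 [-2.33603830e-01 -1.42660970e-03  9.72330816e-01]
 [ 7.74395882e-05 -9.99998948e-01 -1.44859958e-03]]
(array([[ 0.02745463, -0.99232822,  0.12054438],
       [-0.99962191, -0.02743618,  0.00181309],
       [ 0.00150809, -0.12054858, -0.99270628]]), array([ 0.41789263, -0.04236782,  1.04190477]))
top wide_white_die_center 0.64 [338. 198.] [ 0.543 -0.256  0.
[... 734 characters left out ...]
top driver_center 0.62 [292. 237.] [ 0.44  -0.139  0.004]
scene driver_center 0.54 [270. 246.] [ 0.444 -0.131  0.004]
top brass_die 0.47 [286. 198.] [ 0.539 -0.125  0.   ]
scene brass_die 0.54 [287. 217.] [ 0.532 -0.121  0.   ]
top blue_tray 0.67 [182. 152.] [0.652 0.146 0.   ]
scene blue_tray 0.98 [221. 143.] [0.665 0.15  0.   ]
scene blue_tray 0.57 [161. 199.] [0.427 0.147 0.   ]
scene blue_tray 0.56 [288. 215.] [ 0.536 -0.121  0.   ]
top red_tray 0.85 [177. 240.] [0.424 0.15  0.   ]
scene red_tray 0.97 [166. 196.] [0.441 0.143 0.   ]
top foam_tray 0.76 [181. 195.] [0.54  0.144 0.   ]
top foam_tray 0.58 [290. 200.] [ 0.534 -0.135  0.   ]
scene foam_tray 0.74 [190. 173.] [0.531 0.144 0.   ]
```

View pics/top.png

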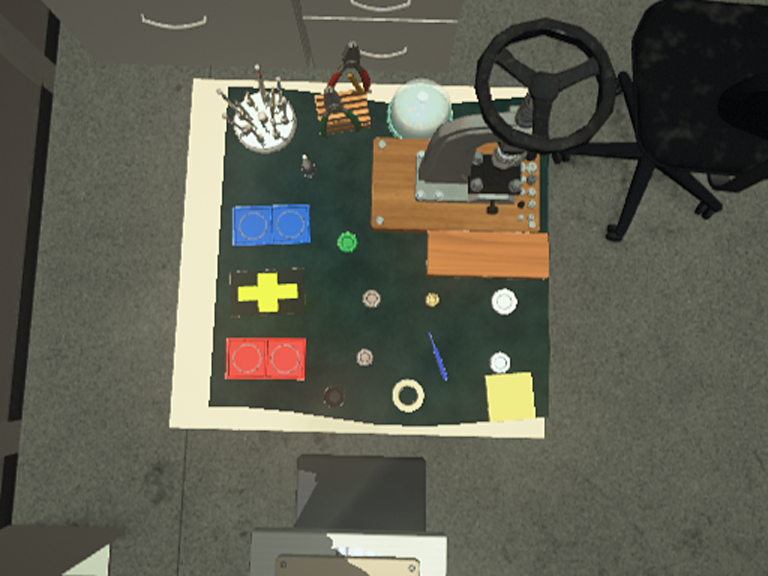

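View pics/scene.png

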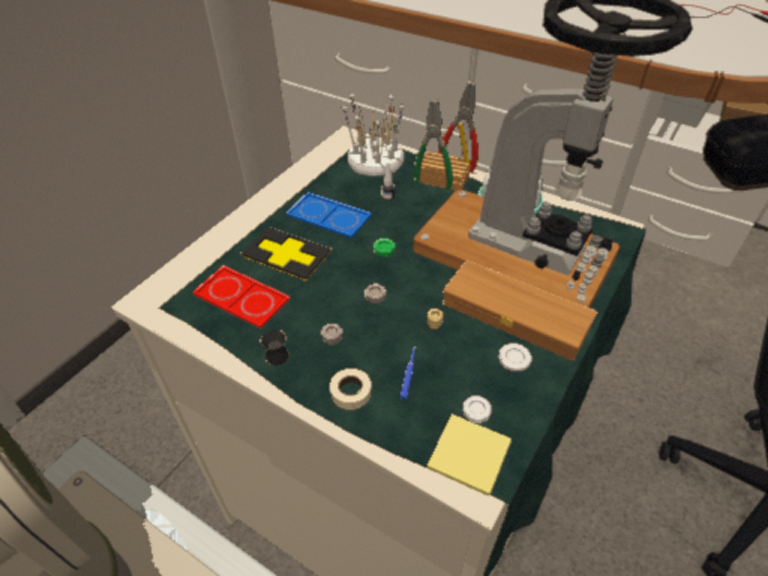

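The pictures show the white dies at right (top image (503,301) and (500,362), at 768 px width), brown dies at (371,298) and (364,357), brass at (432,299), and the driver at (437,356). The trays are at left. A green look-alike is at (347,242) and a black one at (333,396). Next I refine positions with depth and check the arm's path for obstacles.

Run:
```python
from h import *
p=manip.camera("top");q=manip.camera("scene")
C=cloud(p);D=cloud(q);
for nm,X in(("top",C),("scene",D)):
  P=X[np.isfinite(X).all(-1)].reshape(-1,3)
  mat=P[(abs(P[:,0]-.5)<.1)&(abs(P[:,1]+.07)<.03)];z0=np.median(mat[:,2]);print(nm,"mat z",z0)
  for n,c in dict(ww=(.54,-.25),sw=(.435,-.24),d1=(.532,-.018),d2=(.438,-.015),brass=(.535,-.123),drv=(.44,-.135)).items():
    r=.05 if n=="drv" else .03
    s=P[(np.hypot(P[:,0]-c[0],P[:,1]-c[1])<r)&(P[:,2]-z0>(.003 if n=="drv" else .005))]
    if len(s)<4: print(n,"few");continue
    mm=(s.min(0)+s.max(0))/2;(ctr,sz,ang)=cv2.minAreaRect(s[:,:2].astype(np.float32))
    print(n,len(s),"mid",mm.round(4),"ext",np.ptp(s,0).round(3),"ztop",(np.percentile(s[:,2],90)-z0).round(4),"rect",np.round(ctr,4),np.round(sz,3),round(ang,1))
  for n,c in dict(blue=(.655,.148),foam=(.535,.144),red=(.432,.148)).items():
    s=P[(abs(P[:,0]-c[0])<.05)&(abs(P[:,1]-c[1])<.085)&(P[:,2]-z0>.003)&(P[:,2]-z0<.012)]
    (ctr,sz,ang)=cv2.minAreaRect(s[:,:2].astype(np.float32));print(n,len(s),np.round(ctr,4),np.round(sz,3),round(ang,1))
  s=P[(abs(P[:,0]-.61)<.05)&(abs(P[:,1]+.23)<.1)&(P[:,2]>.015)];print("box",s.min(0).round(3),s.max(0).round(3))
  s=P[(P[:,1]>.22)&(P[:,2]>.0)&(np.hypot(P[:,0],P[:,1])<1.0)&(P[:,0]>-.2)]
  for y in np.arange(.2,1,.1):
    t=s[(s[:,1]>=y)&(s[:,1]<y+.1)]
    if len(t):print("left",round(y,1),len(t),t.min(0).round(2),t.max(0).round(2))
# driver colour
for nm,pic in(("top",p),("scene",q)):
  hsv=cv2.cvtColor(pic["pixels"],cv2.COLOR_RGB2HSV);m=cv2.inRange(hsv,(110,120,60),(130,255,255))
  v,u=np.nonzero(m);W=np.array([onplane(pic,(a,b),.005) for a,b in zip(u,v)])
  W=W[(abs(W[:,0]-.44)<.08)&(abs(W[:,1]+.135)<.06)]
  c=W[:,:2];mid=(c.min(0)+c.max(0))/2;e=np.linalg.svd(c-c.mean(0))[2][0];pr=(c-c.mean(0))@e
  print(nm,"drv",len(c),"mean",c.mean(0).round(4),"endmid",(c.mean(0)+e*(pr.min()+pr.max())/2).round(4),"dir",e.round(3),"len",np.ptp(pr).round(3))
```

```text
top mat z 0.0028598507365324988
ww 195 mid [ 0.5338 -0.2458  0.0117] ext [0.041 0.047 0.008] ztop 0.0107 rect [ 0.5342 -0.2498] [0.039 0.043] 44.4
sw 171 mid [ 0.4269 -0.2408  0.0143] ext [0.042 0.032 0.013] ztop 0.0143 rect [ 0.4269 -0.2408] [0.042 0.032] 1.5
d1 115 mid [ 0.5338 -0.026   0.015 ] ext [0.034 0.028 0.013] ztop 0.0161 rect [ 0.5315 -0.0261] [0.029 0.029] 55.4
d2 100 mid [ 0.4321 -0.0177  0.0158] ext [0.029 0.025 0.016] ztop 0.0189 rect [ 0.4332 -0.0175] [0.026 0.027] 79.7
brass 66 mid [ 0.5315 -0.134   0.018 ] ext [0.02  0.034 0.019] ztop 0.0237 rect [ 0.5317 -0.1341] [0.02  0.034] 1.3
drv 83 mid [ 0.4368 -0.1391  0.0089] ext [0.087 0.087 0.006] ztop 0.0065 rect [ 0.4373 -0.1361] [0.083 0.082] 72.0
blue 404 [0.6563 0.1494] [0.095 0.164] 0.4
foam 937 [0.535  0.1439] [0.169 0.099] 89.6
red 424 [0.4313 0.1465] [0.169 0.094] 88.7
box [ 0.571 -0.318  0.015] [ 0.66  -0.13   0.385]
left 0.2 3770 [0.31 0.22 0.  ] [0.92 0.3  0.13]
left 0.3 119 [0.31 0.3  0.  ] [0.91 0.3  0.  ]
scene mat z 0.003535828219557169
ww 284 mid [ 0.5345 -0.2481  0.0121] ext [0.04  0.042 0.007] ztop 0.01
[... 373 characters left out ...]
026 0.027] 32.7
brass 104 mid [ 0.5314 -0.1272  0.0201] ext [0.019 0.021 0.018] ztop 0.0246 rect [ 0.5322 -0.1268] [0.019 0.02 ] 38.5
drv 97 mid [ 0.441  -0.153   0.0091] ext [0.079 0.058 0.005] ztop 0.0064 rect [ 0.4398 -0.139 ] [0.073 0.046] 52.0
blue 390 [0.6502 0.1525] [0.085 0.156] 3.9
foam 811 [0.541  0.1383] [0.079 0.162] 4.6
red 540 [0.4331 0.1458] [0.079 0.14 ] 0.2
box [ 0.571 -0.318  0.015] [ 0.66  -0.13   0.383]
left 0.2 3935 [0.31 0.22 0.  ] [0.92 0.3  0.13]
left 0.3 195 [0.31 0.3  0.  ] [0.92 0.31 0.  ]
top drv 69 mean [ 0.433  -0.1415] endmid [ 0.4412 -0.1385] dir [-0.939 -0.343] len 0.083
scene drv 98 mean [ 0.4295 -0.1432] endmid [ 0.4395 -0.1395] dir [-0.938 -0.348] len 0.08
```

```bash
cat >> h.py <<'E'
def go(target,head=None):
    """print tool offset/yaw; head = desired angle (deg) of tool z in world xy, mod 180"""
    P,R=pose();d=R.T@(np.array(target)-P);y=0
    if head is not None:
        h=np.degrees(np.arctan2(R[1,2],R[0,2]));y=-((head-h+90)%180-90)
    print("offset",d.round(4).tolist(),"yaw",round(y,2),"rows",np.ceil(np.linalg.norm(d)/.0417))
E
python3 -c "
from h import *
go((.46,.10,.25),90)"
```

```text
offset [0.4239, -0.0017, -0.4203] yaw -13.51 rows 15.0
```

Call:
{"fn": "move_arm", "kwargs": {
  "increments": [
    {"offset": [0.2, 0, -0.185], "yaw": -13.5, "jaw": 0},
    {"offset": [0.2, 0, -0.185], "yaw": -13.5, "jaw": 0},
    {"offset": [0.2, 0, -0.185], "yaw": -13.5, "jaw": 0},
    {"offset": [0.2, 0, -0.185], "yaw": -13.5, "jaw": 0},
    {"offset": [0.2, 0, -0.185], "yaw": -13.5, "jaw": 0},
    {"offset": [0.2, 0, -0.185], "yaw": -13.5, "jaw": 0},
    {"offset": [0.2, 0, -0.185], "yaw": -13.5, "jaw": 0},
    {"offset": [0.2, 0, -0.185], "yaw": -13.5, "jaw": 0}
  ]
}}

```text
clock: 1.77
position: [0.301, 0.3766, 0.2488]
ee_rot: [0.707, -0.002, 0.003, -0.707]
ft_force: [0.5, -0.9, 0.5]
grip_width: 0.997
```

Call:
{"fn": "move_arm", "kwargs": {
  "increments": [
    {"offset": [0.18, -0.05, -0.235], "yaw": 0, "jaw": 0},
    {"offset": [0.18, -0.05, -0.235], "yaw": 0, "jaw": 0},
    {"offset": [0.18, -0.05, -0.235], "yaw": 0, "jaw": 0},
    {"offset": [0.18, -0.05, -0.235], "yaw": 0, "jaw": 0},
    {"offset": [0.18, -0.05, -0.235], "yaw": 0, "jaw": 0},
    {"offset": [0.18, -0.05, -0.235], "yaw": 0, "jaw": 0},
    {"offset": [0.18, -0.05, -0.235], "yaw": 0, "jaw": 0},
    {"offset": [0.18, -0.05, -0.235], "yaw": 0, "jaw": 0},
    {"offset": [0.18, -0.05, -0.235], "yaw": 0, "jaw": 0}
  ]
}}

```text
clock: 2.52
position: [0.4814, 0.1364, 0.3]
ee_rot: [0.707, -0.004, 0.006, -0.707]
ft_force: [-0.7, 1.1, -0.1]
grip_width: 1.001
```

```bash
cat >> h.py <<'E'
HS={"red":[((0,150,90),(6,255,255)),((174,150,90),(180,255,255))],"blue":[((105,130,60),(125,255,255))],"yellow":[((24,150,120),(34,255,255))]}
def trays(p,o):
    hsv=cv2.cvtColor(p["pixels"],cv2.COLOR_RGB2HSV)
    for n,z in(("red",.008),("blue",.008),("yellow",.005)):
        m=sum(cv2.inRange(hsv,*b) for b in HS[n]).astype(np.uint8)
        k,l,s,_=cv2.connectedComponentsWithStats(m)
        for i in range(1,k):
            if s[i,4]<1500: continue
            c=max(cv2.findContours((l==i).astype(np.uint8),0,1)[0],key=len)[:,0]
            W=np.array([onplane(p,a,z,o)[:2] for a in c],np.float32)
            r=cv2.minAreaRect(W);print(n,s[i].tolist(),np.round(r[0],4),np.round(r[1],4),round(r[2],2))
E
python3 - <<'E'
from h import *
o=manip.get_obs();p=manip.camera("wrist");save(p,"w1.png",scale=1.3);print(pose(o)[0]);trays(p,o);print(p["mount"])
E
```

```text
[0.481394   0.13640411 0.30000072]
red [218, 74, 115, 64, 5368] [0.4296 0.1488] [0.07   0.1336] 0.82
blue [226, 250, 101, 52, 4264] [0.6563 0.15  ] [0.0718 0.1347] 3.92
[[ 8.85067509e-04  9.55823775e-01  2.93938987e-01 -7.41603305e-02]
 [ 8.48311729e-04 -2.93939714e-01  9.55823584e-01 -1.25527940e-01]
 [ 9.99999249e-01 -5.96616508e-04 -1.07099301e-03  3.05726696e-04]
 [ 0.00000000e+00  0.00000000e+00  0.00000000e+00  1.00000000e+00]]
```

View pics/w1.png

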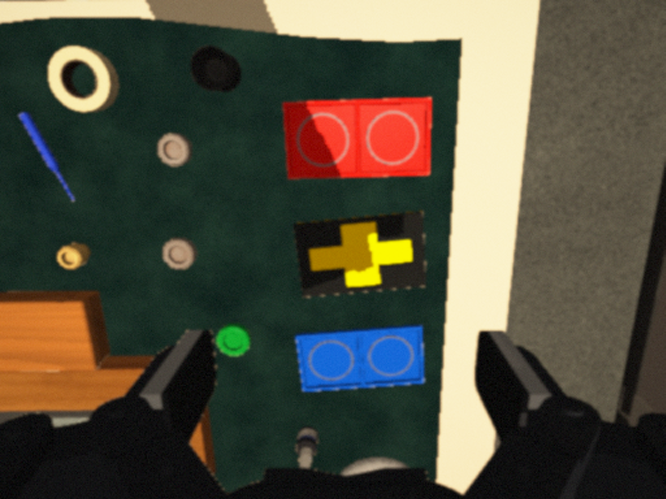

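The wrist view shows the red tray at (358,138), foam at (360,253), blue tray at (360,358), brown dies at (173,150) and (178,253), brass at (72,256), and the driver from (20,115) to (72,200).

```bash
cat >> h.py <<'E'
def blob(p,o,guess,z,r,lo,hi,draw=None):
    """min enclosing circle / rect on plane z of pixels in HSV range near guess"""
    hsv=cv2.cvtColor(p["pixels"],cv2.COLOR_RGB2HSV);v,u=np.nonzero(cv2.inRange(hsv,lo,hi))
    W=np.array([onplane(p,(a,b),z,o)[:2] for a,b in zip(u,v)],np.float32)
    W=W[np.hypot(*(W-np.float32(guess)).T)<r]
    if len(W)<10: return None
    c,rad=cv2.minEnclosingCircle(W);R=cv2.minAreaRect(W)
    return len(W),np.round(c,4),round(rad*2,4),"rect",np.round(R[0],4),np.round(R[1],4),round(R[2],1),"mean",W.mean(0).round(4)
E
python3 - <<'E'
from h import *
o=manip.get_obs();p=manip.camera("wrist")
print("yellow",blob(p,o,(.537,.145),.009,.07,(22,150,60),(34,255,255)))
print("drv",blob(p,o,(.44,-.139),.005,.06,(110,120,40),(130,255,255)))
for g,z in(((.532,-.026),.017),((.434,-.017),.019)):
    print("dark",blob(p,o,g,z,.025,(0,0,75),(30,110,255)))
for n,z in(("wide_dark_die_center",.009),("small_dark_die_center",.01)):
    print(n,[(round(r["confidence"],2),onplane(p,r["centre"],z,o).round(4)) for r in manip.spot_point(p,n)[:3]])
E
```

```text
yellow (2388, array([0.5411, 0.1514]), 0.1039, 'rect', array([0.5405, 0.1513]), array([0.0673, 0.1034]), 4.4, 'mean', array([0.5401, 0.1522], dtype=float32))
drv (508, array([ 0.4416, -0.1381]), 0.0864, 'rect', array([ 0.4417, -0.1386]), array([0.0861, 0.0111]), 20.4, 'mean', array([ 0.4343, -0.1412], dtype=float32))
dark (492, array([ 0.5335, -0.0261]), 0.0332, 'rect', array([ 0.534 , -0.0252]), array([0.0311, 0.0313]), 82.7, 'mean', array([ 0.5337, -0.0256], dtype=float32))
dark (527, array([ 0.4356, -0.0168]), 0.0304, 'rect', array([ 0.4356, -0.0167]), array([0.0291, 0.0293]), 66.8, 'mean', array([ 0.4355, -0.0167], dtype=float32))
wide_dark_die_center []
small_dark_die_center [(0.78, array([ 0.4356, -0.0151,  0.01  ]))]
```

```bash
python3 -c "
from h import *
go((.4353,-.0169,.09),90)"
```

```text
offset [-0.0424, 0.2088, -0.1588] yaw -0.32 rows 7.0
```

Call:
{"fn": "move_arm", "kwargs": {
  "increments": [
    {"offset": [-0.0424, 0.2088, -0.1588], "yaw": -0.3, "jaw": 0},
    {"offset": [-0.0424, 0.2088, -0.1588], "yaw": -0.3, "jaw": 0},
    {"offset": [-0.0424, 0.2088, -0.1588], "yaw": -0.3, "jaw": 0},
    {"offset": [-0.0424, 0.2088, -0.1588], "yaw": -0.3, "jaw": 0},
    {"offset": [-0.0424, 0.2088, -0.1588], "yaw": -0.3, "jaw": 0},
    {"offset": [-0.0424, 0.2088, -0.1588], "yaw": -0.3, "jaw": 0},
    {"offset": [-0.0424, 0.2088, -0.1588], "yaw": -0.3, "jaw": 0},
    {"offset": [-0.0424, 0.2088, -0.1588], "yaw": -0.3, "jaw": 0},
    {"offset": [-0.0424, 0.2088, -0.1588], "yaw": -0.3, "jaw": 0}
  ]
}}

```text
clock: 3.47
position: [0.4349, -0.016, 0.0898]
ee_rot: [-0.707, -0.0, 0.0, 0.707]
ft_force: [1.2, 0.7, 1.1]
grip_width: 1.0
```

Run:
```python
from h import *
o=manip.get_obs();p=manip.camera("wrist");save(p,"w2.png");print(pose(o)[0].round(4));print(pose(o)[1].round(4))
print("dark",blob(p,o,(.435,-.017),.02,.025,(0,0,75),(30,110,255)))
go((.4353,-.0169,.025),90)
```

```text
[ 0.4349 -0.016   0.0898]
[[ 1.e+00 -4.e-04 -5.e-04]
 [ 5.e-04  1.e-04  1.e+00]
 [-4.e-04 -1.e+00  1.e-04]]
dark (1177, array([ 0.4348, -0.0166]), 0.0266, 'rect', array([ 0.4348, -0.0169]), array([0.0251, 0.026 ]), 90.0, 'mean', array([ 0.4341, -0.0169], dtype=float32))
offset [-0.0006, 0.0656, -0.0015] yaw 0.08 rows 2.0
```

View pics/w2.png

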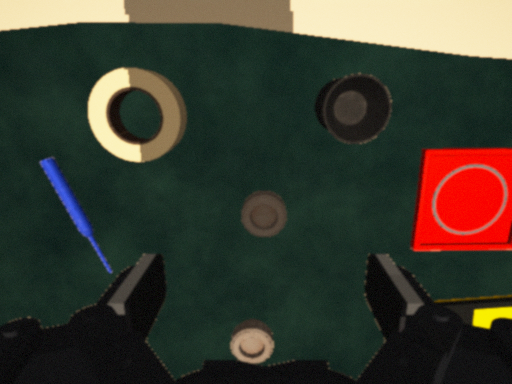

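The wrist view shows the small dark die centred under the TCP at (265,213), with the other dark die at (252,342). I'm descending and gripping.

Call:
{"fn": "move_arm", "kwargs": {
  "increments": [
    {"offset": [0, 0.035, -0.001], "yaw": 0, "jaw": 0},
    {"offset": [0, 0.065, -0.001], "yaw": 0, "jaw": 0},
    {"offset": [0, 0.065, -0.001], "yaw": 0, "jaw": 0},
    {"offset": [0, 0.065, -0.001], "yaw": 0, "jaw": 255},
    {"offset": [0, 0.065, -0.001], "yaw": 0, "jaw": 255},
    {"offset": [0, 0.065, -0.001], "yaw": 0, "jaw": 255},
    {"offset": [0, 0.065, -0.001], "yaw": 0, "jaw": 255},
    {"offset": [0, 0.065, -0.001], "yaw": 0, "jaw": 255},
    {"offset": [0, 0.065, -0.001], "yaw": 0, "jaw": 255}
  ],
  "squeeze": 40
}}

```text
clock: 4.27
position: [0.4369, -0.016, 0.027]
ee_rot: [-0.707, -0.002, -0.001, 0.708]
ft_force: [-3.5, -0.1, 13.0]
grip_width: 0.3
```

Call:
{"fn": "move_arm", "kwargs": {
  "increments": [
    {"offset": [0, 0, 0], "yaw": 0, "jaw": 255},
    {"offset": [0, 0, 0], "yaw": 0, "jaw": 255}
  ]
}}

```text
clock: 4.43
position: [0.4374, -0.0159, 0.0277]
ee_rot: [-0.706, -0.002, -0.001, 0.708]
ft_force: [-0.4, -0.1, -0.6]
grip_width: 0.301
```

Run:
```python
from h import *
o=manip.get_obs();p=manip.camera("wrist");save(p,"w3.png");print(pose(o)[0].round(4),o["ft_force"],o["grip_width"]);print(pose(o)[1].round(4))
```

```text
[ 0.4374 -0.0159  0.0277] [-0.3938564  -0.08296284 -0.5538271 ] 0.30145957899202463
[[ 1.      0.0047 -0.0013]
 [ 0.0013  0.0022  1.    ]
 [ 0.0047 -1.      0.0022]]
```

View pics/w3.png

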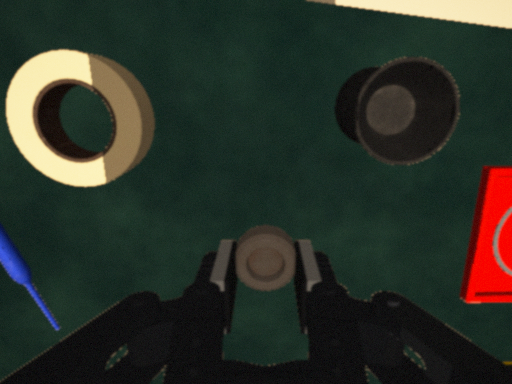

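```bash
cat >> h.py <<'E'
def toolcloud(p,o):
    P,R=pose(o);return (cloud(p,o)-P)@R
E
python3 - <<'E'
from h import *
o=manip.get_obs();p=manip.camera("wrist");T=toolcloud(p,o)
for u in (222,226,230,310,306): print(u,[(v,*(T[v,u]*1000).round(0).astype(int)) for v in range(232,300,8)])
for v in range(220,300,8):print(v,(T[v,268]*1000).round(1))
E
```

```text
222 [(232, np.int64(-9), np.int64(25), np.int64(-20)), (240, np.int64(-10), np.int64(14), np.int64(-19)), (248, np.int64(-10), np.int64(5), np.int64(-18)), (256, np.int64(-10), np.int64(-2), np.int64(-17)), (264, np.int64(-10), np.int64(-8), np.int64(-16)), (272, np.int64(-11), np.int64(-16), np.int64(-15)), (280, np.int64(-10), np.int64(-20), np.int64(-15)), (288, np.int64(-6), np.int64(-19), np.int64(-15)), (296, np.int64(-6), np.int64(-24), np.int64(-15))]
226 [(232, np.int64(-8), np.int64(26), np.int64(-19)), (240, np.int64(-10), np.int64(13), np.int64(-17)), (248, np.int64(-10), np.int64(5), np.int64(-16)), (256, np.int64(-10), np.int64(-2), np.int64(-16)), (264, np.int64(-10), np.int64(-9), np.int64(-15)), (272, np.int64(-10), np.int64(-14), np.int64(-14)), (280, np.int64(-10), np.int64(-21), np.int64(-13)), (288, np.int64(-7), np.int64(-20), np.int64(-14)), (296, np.int64(-4), np.int64(-20), np.int64(-14))]
230 [(232, np.int64(-8), np.int64(26), np.int64(-17)), (240, np.int64(-10), np.int64(13), np.int64(-15)), (248, np.int64(-10), np.int64(4), np.int64(-15)), (256, np.int64(-
[... 718 characters left out ...]
int64(-24), np.int64(15))]
306 [(232, np.int64(-8), np.int64(26), np.int64(20)), (240, np.int64(-10), np.int64(14), np.int64(18)), (248, np.int64(-10), np.int64(6), np.int64(17)), (256, np.int64(-10), np.int64(-1), np.int64(17)), (264, np.int64(-10), np.int64(-9), np.int64(16)), (272, np.int64(-10), np.int64(-15), np.int64(15)), (280, np.int64(-10), np.int64(-21), np.int64(14)), (288, np.int64(-8), np.int64(-21), np.int64(14)), (296, np.int64(-4), np.int64(-20), np.int64(15))]
220 [-14.5  25.7   1.5]
228 [-14.7  15.4   1.4]
236 [-14.    8.4   1.3]
244 [-10.9   7.    1.3]
252 [-4.6 12.2  1.4]
260 [-0.4 12.6  1.4]
268 [ 3.8 12.9  1.4]
276 [ 6.9 11.3  1.4]
284 [8.  6.4 1.4]
292 [25.  26.2  1.5]
```

The grip is on the upper step (26 mm), with the die flat on the mat and its centre about 3 mm behind the TCP. I'm lifting it and carrying it to the far red bay.

Call:
{"fn": "move_arm", "kwargs": {
  "increments": [
    {"offset": [0, -0.04, 0], "yaw": 0, "jaw": 255},
    {"offset": [0, -0.07, 0.02], "yaw": 0, "jaw": 255},
    {"offset": [-0.004, -0.07, 0.197], "yaw": 0, "jaw": 255},
    {"offset": [-0.004, -0.07, 0.197], "yaw": 0, "jaw": 255},
    {"offset": [-0.004, -0.07, 0.197], "yaw": 0, "jaw": 255},
    {"offset": [-0.004, -0.07, 0.197], "yaw": 0, "jaw": 255},
    {"offset": [-0.004, -0.07, 0.197], "yaw": 0, "jaw": 255},
    {"offset": [-0.004, -0.07, 0.197], "yaw": 0, "jaw": 255},
    {"offset": [-0.004, -0.03, 0.197], "yaw": 0, "jaw": 255},
    {"offset": [-0.004, -0.03, 0.197], "yaw": 0, "jaw": 255}
  ]
}}

```text
clock: 5.37
position: [0.4299, 0.1788, 0.0531]
ee_rot: [0.708, -0.0, -0.001, -0.706]
ft_force: [-2.0, -0.8, -2.2]
grip_width: 0.298
```

Run:
```python
from h import *
o=manip.get_obs();p=manip.camera("wrist");save(p,"w4.png");print(pose(o)[0].round(4),o["ft_force"].round(1),o["grip_width"]);trays(p,o)
go((.4325,.181,.0325),90)
```

```text
[0.4299 0.1788 0.0531] [-2.  -0.8 -2.2] 0.29820090901044743
red [78, 166, 258, 122, 14146] [0.4288 0.1486] [0.0688 0.1329] 1.02
red [112, 191, 81, 75, 4709] [0.4285 0.1178] [0.043  0.0432] 0.13
red [228, 190, 81, 51, 2828] [0.4205 0.1803] [0.0284 0.0431] 0.12
offset [0.002, 0.0227, 0.0024] yaw 0.02 rows 1.0
```

View pics/w4.png

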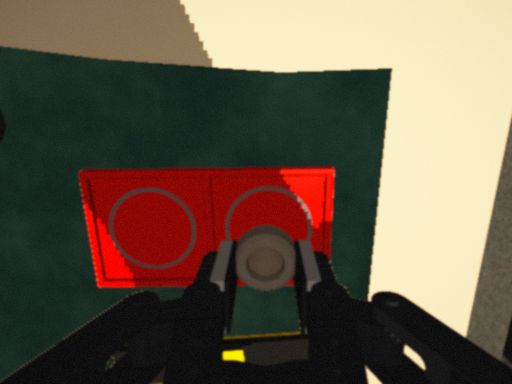

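The die is held above the right-hand (far) red bay at (265,258). I'm lowering and releasing it.

Call:
{"fn": "move_arm", "kwargs": {
  "increments": [
    {"offset": [0.002, 0.015, 0.0022], "yaw": 0, "jaw": 255},
    {"offset": [0.002, 0.0205, 0.0022], "yaw": 0, "jaw": 255},
    {"offset": [0.002, 0.0205, 0.0022], "yaw": 0, "jaw": 255},
    {"offset": [0.002, 0.0205, 0.0022], "yaw": 0, "jaw": 120},
    {"offset": [0.002, 0.0205, 0.0022], "yaw": 0, "jaw": 100},
    {"offset": [0.002, 0.0205, 0.0022], "yaw": 0, "jaw": 100},
    {"offset": [0.002, 0.0205, 0.0022], "yaw": 0, "jaw": 100},
    {"offset": [0.002, -0.02, 0.0022], "yaw": 0, "jaw": 100},
    {"offset": [0.002, -0.06, 0.0022], "yaw": 0, "jaw": 60},
    {"offset": [0.002, -0.06, 0.0022], "yaw": 0, "jaw": 0}
  ]
}}

```text
clock: 6.25
position: [0.436, 0.1825, 0.1219]
ee_rot: [-0.706, -0.002, -0.002, 0.708]
ft_force: [2.1, 0.1, 0.9]
grip_width: 0.87
```

Run:
```python
from h import *
go((.534,-.0258,.12),90)
```

```text
offset [0.098, 0.002, -0.2082] yaw -0.02 rows 6.0
```

Call:
{"fn": "move_arm", "kwargs": {
  "increments": [
    {"offset": [0.098, 0.002, -0.208], "yaw": 0, "jaw": 0},
    {"offset": [0.098, 0.002, -0.208], "yaw": 0, "jaw": 0},
    {"offset": [0.098, 0.002, -0.208], "yaw": 0, "jaw": 0},
    {"offset": [0.098, 0.002, -0.208], "yaw": 0, "jaw": 0},
    {"offset": [0.098, 0.002, -0.208], "yaw": 0, "jaw": 0},
    {"offset": [0.098, 0.002, -0.208], "yaw": 0, "jaw": 0},
    {"offset": [0.098, 0.04, -0.208], "yaw": 0, "jaw": 0},
    {"offset": [0.098, 0.04, -0.208], "yaw": 0, "jaw": 0},
    {"offset": [0.098, 0.04, -0.208], "yaw": 0, "jaw": 0}
  ]
}}

```text
clock: 7.0
position: [0.5331, -0.0257, 0.0812]
ee_rot: [-0.706, -0.001, -0.002, 0.708]
ft_force: [-0.4, -0.6, -0.6]
grip_width: 1.005
```

Run:
```python
from h import *
o=manip.get_obs();p=manip.camera("wrist");print(pose(o)[0].round(4))
print("dark",blob(p,o,(.533,-.026),.018,.025,(0,0,75),(30,110,255)))
go((.5335,-.0258,.027),90)
```

```text
[ 0.5331 -0.0257  0.0812]
dark (2012, array([ 0.5324, -0.0254]), 0.0321, 'rect', array([ 0.5321, -0.0252]), array([0.029 , 0.0315]), 89.9, 'mean', array([ 0.5323, -0.0254], dtype=float32))
offset [-0.0009, 0.0555, -0.0008] yaw -0.0 rows 2.0
```

Call:
{"fn": "move_arm", "kwargs": {
  "increments": [
    {"offset": [-0.0015, 0.035, 0], "yaw": 0, "jaw": 0},
    {"offset": [-0.0015, 0.0545, 0], "yaw": 0, "jaw": 0},
    {"offset": [-0.0015, 0.0545, 0], "yaw": 0, "jaw": 100},
    {"offset": [-0.0015, 0.0545, 0], "yaw": 0, "jaw": 255},
    {"offset": [-0.0015, 0.0545, 0], "yaw": 0, "jaw": 255},
    {"offset": [-0.0015, 0.0545, 0], "yaw": 0, "jaw": 255},
    {"offset": [-0.0015, 0.0545, 0], "yaw": 0, "jaw": 255},
    {"offset": [-0.0015, 0.0545, 0], "yaw": 0, "jaw": 255},
    {"offset": [-0.0015, 0.0545, 0], "yaw": 0, "jaw": 255},
    {"offset": [-0.0015, 0.0545, 0], "yaw": 0, "jaw": 255}
  ]
}}

```text
clock: 7.88
position: [0.5341, -0.0248, 0.03]
ee_rot: [-0.706, -0.003, -0.003, 0.709]
ft_force: [-2.8, 1.0, 10.8]
grip_width: 0.315
```

Call:
{"fn": "move_arm", "kwargs": {
  "increments": [
    {"offset": [0, -0.03, 0], "yaw": 0, "jaw": 255},
    {"offset": [0, -0.06, 0], "yaw": 0, "jaw": 255},
    {"offset": [-0.103, -0.06, 0.142], "yaw": 0, "jaw": 255},
    {"offset": [-0.103, -0.06, 0.142], "yaw": 0, "jaw": 255},
    {"offset": [-0.103, -0.06, 0.142], "yaw": 0, "jaw": 255},
    {"offset": [-0.103, -0.06, 0.142], "yaw": 0, "jaw": 255},
    {"offset": [-0.103, -0.06, 0.142], "yaw": 0, "jaw": 255},
    {"offset": [-0.103, -0.06, 0.142], "yaw": 0, "jaw": 255}
  ]
}}

```text
clock: 8.55
position: [0.4291, 0.1201, 0.0905]
ee_rot: [-0.705, -0.005, -0.001, 0.709]
ft_force: [0.7, -0.5, -1.3]
grip_width: 0.323
```

Run:
```python
from h import *
o=manip.get_obs();p=manip.camera("wrist");save(p,"w5.png");print(pose(o)[0].round(4),o["ft_force"].round(1),o["grip_width"]);T=toolcloud(p,o)
for v in range(216,300,6):print(v,(T[v,268]*1000).round(1))
go((.431,.117,.035),90)
```

```text
[0.4291 0.1201 0.0905] [ 0.7 -0.5 -1.3] 0.32260941694238426
216 [ 6.6 86.2  1.9]
222 [10.8 86.   1.9]
228 [-14.6  15.6   1.4]
234 [-13.2  12.2   1.4]
240 [-10.4  12.3   1.4]
246 [-5.5 16.4  1.4]
252 [-2.3 16.7  1.4]
258 [ 0.7 16.7  1.4]
264 [ 3.6 16.3  1.4]
270 [ 7.5 17.5  1.4]
276 [ 9.1 14.9  1.4]
282 [10.8 12.6  1.4]
288 [14.6 13.6  1.4]
294 [67.2 88.3  2. ]
offset [0.0001, 0.0555, -0.0016] yaw 0.18 rows 2.0
```

View pics/w5.png

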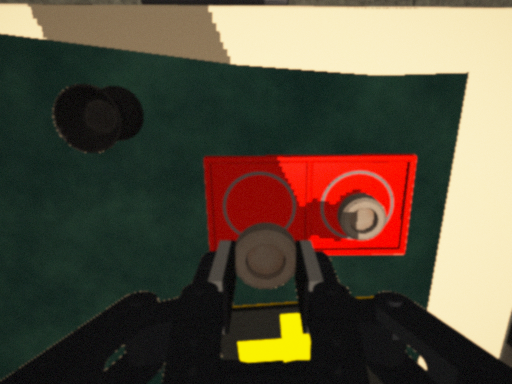

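The wide dark die is held level at (265,258). The first die stands in the right bay at (363,217).

Call:
{"fn": "move_arm", "kwargs": {
  "increments": [
    {"offset": [0, 0.035, -0.002], "yaw": 0, "jaw": 255},
    {"offset": [0, 0.0555, -0.002], "yaw": 0, "jaw": 255},
    {"offset": [0, 0.0555, -0.002], "yaw": 0, "jaw": 255},
    {"offset": [0, 0.0555, -0.002], "yaw": 0, "jaw": 120},
    {"offset": [0, 0.0555, -0.002], "yaw": 0, "jaw": 120},
    {"offset": [0, 0.0555, -0.002], "yaw": 0, "jaw": 120},
    {"offset": [0, 0.0555, -0.002], "yaw": 0, "jaw": 120},
    {"offset": [0, 0.015, -0.002], "yaw": 0, "jaw": 120},
    {"offset": [0, -0.04, -0.002], "yaw": 0, "jaw": 60},
    {"offset": [0, -0.06, -0.002], "yaw": 0, "jaw": 0}
  ]
}}

```text
clock: 9.43
position: [0.4302, 0.1154, 0.1535]
ee_rot: [-0.705, -0.005, -0.003, 0.709]
ft_force: [1.8, 1.3, 0.2]
grip_width: 0.79
```

Run:
```python
from h import *
o=manip.get_obs();p=manip.camera("wrist");save(p,"w6.png");print(pose(o)[0].round(4));C=cloud(p,o)
for g in((.43,.181),(.43,.117)):
    s=C[(np.hypot(C[...,0]-g[0],C[...,1]-g[1])<.03)&(C[...,2]>.0135)&(C[...,2]<.04)]
    print(len(s),((s.min(0)+s.max(0))/2).round(4),np.ptp(s,0).round(4),np.percentile(s[:,2],[50,95]).round(4))
m=C[(abs(C[...,0]-.38)<.01)&(abs(C[...,1]-.1)<.03)];print("mat",np.median(m[:,2]) if len(m) else None)
go((.4412,-.13,.12),20.4+90)
```

```text
[0.4302 0.1154 0.1535]
1064 [0.4314 0.1799 0.0196] [0.0282 0.0274 0.0122] [0.0225 0.0246]
1146 [0.4321 0.1149 0.0187] [0.0297 0.0292 0.0099] [0.0209 0.0227]
mat 0.0021176726487235342
offset [0.0071, 0.037, -0.2469] yaw -20.3 rows 6.0
```

View pics/w6.png

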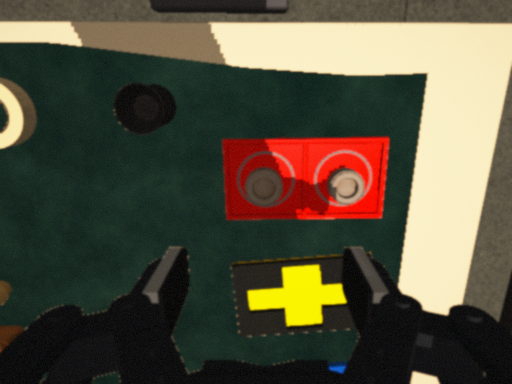

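Both dark dies stand flat in their bays, at (263,187) and (346,187). Next is the driver.

Call:
{"fn": "move_arm", "kwargs": {
  "increments": [
    {"offset": [0.007, 0.03, -0.247], "yaw": -20.3, "jaw": 0},
    {"offset": [0.007, 0.03, -0.247], "yaw": -20.3, "jaw": 0},
    {"offset": [0.007, 0.03, -0.247], "yaw": -20.3, "jaw": 0},
    {"offset": [0.007, 0.03, -0.247], "yaw": -20.3, "jaw": 0},
    {"offset": [0.007, 0.03, -0.247], "yaw": -20.3, "jaw": 0},
    {"offset": [0.007, 0.03, -0.254], "yaw": -20.3, "jaw": 0},
    {"offset": [0.007, 0.07, -0.254], "yaw": -20.3, "jaw": 0},
    {"offset": [0.007, 0.07, -0.254], "yaw": -20.3, "jaw": 80},
    {"offset": [0.007, 0.07, -0.254], "yaw": -20.3, "jaw": 80}
  ]
}}

```text
clock: 10.23
position: [0.4402, -0.1381, 0.0855]
ee_rot: [-0.694, -0.13, 0.118, 0.698]
ft_force: [-0.2, 1.4, -0.1]
grip_width: 0.742
```

Run:
```python
from h import *
o=manip.get_obs();p=manip.camera("wrist");print(pose(o)[0].round(4),o["joint_pos"].round(2),o["grip_width"])
print("drv",blob(p,o,(.441,-.1385),.005,.06,(110,100,30),(130,255,255)))
go((.4412,-.1385,.02),110.4)
```

```text
[ 0.4402 -0.1381  0.0855] [-0.5   0.16  0.77  2.1  -0.15  0.92  2.28] 0.7424320824342915
drv (1219, array([ 0.4425, -0.1386]), 0.0848, 'rect', array([ 0.4425, -0.1384]), array([0.0845, 0.0085]), 20.4, 'mean', array([ 0.4316, -0.1423], dtype=float32))
offset [-0.0018, 0.0667, -0.0017] yaw -0.08 rows 2.0
```

Call:
{"fn": "move_arm", "kwargs": {
  "increments": [
    {"offset": [-0.001, 0.04, -0.0017], "yaw": 0, "jaw": 80},
    {"offset": [-0.001, 0.066, -0.0017], "yaw": 0, "jaw": 80},
    {"offset": [-0.001, 0.066, -0.0017], "yaw": 0, "jaw": 80},
    {"offset": [-0.001, 0.066, -0.0017], "yaw": 0, "jaw": 255},
    {"offset": [-0.001, 0.066, -0.0017], "yaw": 0, "jaw": 255},
    {"offset": [-0.001, 0.066, -0.0017], "yaw": 0, "jaw": 255},
    {"offset": [-0.001, 0.066, -0.0017], "yaw": 0, "jaw": 255},
    {"offset": [-0.001, 0.066, -0.0017], "yaw": 0, "jaw": 255},
    {"offset": [-0.001, 0.066, -0.0017], "yaw": 0, "jaw": 255},
    {"offset": [-0.001, 0.066, -0.0017], "yaw": 0, "jaw": 255}
  ]
}}

```text
clock: 11.12
position: [0.4432, -0.138, 0.0224]
ee_rot: [-0.693, -0.132, 0.118, 0.698]
ft_force: [-3.0, 1.3, 12.9]
grip_width: 0.077
```

Run:
```python
from h import *
o=manip.get_obs();print(o["joint_pos"].round(2),o["ft_force"].round(1))
```

```text
[-0.44  0.3   0.72  2.14 -0.3   0.78  2.4 ] [-3.   1.3 12.9]
```

Call:
{"fn": "move_arm", "kwargs": {
  "increments": [
    {"offset": [0, -0.03, 0], "yaw": 0, "jaw": 255},
    {"offset": [0, -0.07, 0], "yaw": 0, "jaw": 255},
    {"offset": [0, -0.1, 0], "yaw": 0, "jaw": 255},
    {"offset": [0, -0.1, 0], "yaw": -7, "jaw": 255},
    {"offset": [0, -0.1, 0], "yaw": -14, "jaw": 255},
    {"offset": [0, -0.1, 0], "yaw": -14, "jaw": 255}
  ]
}}

```text
clock: 11.62
position: [0.4419, -0.1389, 0.1236]
ee_rot: [-0.673, -0.219, 0.202, 0.677]
ft_force: [-0.4, -0.2, 0.3]
grip_width: 0.074
```

Run:
```python
from h import *
o=manip.get_obs();print(o["joint_pos"].round(2),o["ft_force"].round(1))
p=manip.camera("wrist");save(p,"w7.png")
go((.5405,.1513,.12),184.4)
```

```text
[-0.54  0.08  0.79  2.07 -0.09  1.    2.48] [-0.4 -0.2  0.3]
offset [0.2449, 0.0083, 0.1843] yaw -60.18 rows 8.0
```

View pics/w7.png

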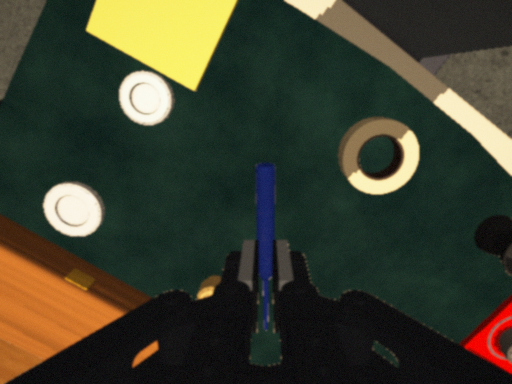

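The driver is held centrally and straight (column 265), and the white dies show at (146,98) and (73,208). J7 is near its limit, so I'm turning the other way, +120°.

Call:
{"fn": "move_arm", "kwargs": {
  "increments": [
    {"offset": [0.245, 0.005, 0.184], "yaw": 70, "jaw": 255},
    {"offset": [0.245, 0.005, 0.184], "yaw": 70, "jaw": 255},
    {"offset": [0.245, 0.005, 0.184], "yaw": 70, "jaw": 255},
    {"offset": [0.245, 0.005, 0.184], "yaw": 70, "jaw": 255},
    {"offset": [0.245, 0.005, 0.184], "yaw": 70, "jaw": 255},
    {"offset": [0.245, 0.005, 0.184], "yaw": 70, "jaw": 255},
    {"offset": [0.245, 0.005, 0.184], "yaw": 70, "jaw": 255},
    {"offset": [0.245, 0.005, 0.184], "yaw": 70, "jaw": 255},
    {"offset": [0.245, 0.005, 0.184], "yaw": 70, "jaw": 255},
    {"offset": [0.245, 0.005, 0.184], "yaw": 70, "jaw": 255}
  ]
}}

```text
clock: 12.5
position: [0.5406, 0.1533, 0.1227]
ee_rot: [-0.669, 0.208, -0.219, 0.68]
ft_force: [0.5, -0.2, -0.9]
grip_width: 0.073
```

Run:
```python
from h import *
o=manip.get_obs();print(pose(o)[0],o["joint_pos"].round(2),o["grip_width"])
go((.5405,.1513,.09),4.4)
```

```text
[0.54064338 0.15326398 0.12270902] [-0.96  0.34  0.72  1.83 -0.26  1.04  0.82] 0.07289587747147885
offset [0.0007, 0.0327, -0.0023] yaw 50.52 rows 1.0
```

Call:
{"fn": "move_arm", "kwargs": {
  "increments": [
    {"offset": [0.0007, 0.0327, -0.0023], "yaw": 50.5, "jaw": 255},
    {"offset": [0.0007, 0.0327, -0.0023], "yaw": 50.5, "jaw": 255},
    {"offset": [0.0007, 0.0327, -0.0023], "yaw": 50.5, "jaw": 255},
    {"offset": [0.0007, 0.0327, -0.0023], "yaw": 50.5, "jaw": 255},
    {"offset": [0.0007, 0.0327, -0.0023], "yaw": 50.5, "jaw": 255},
    {"offset": [0.0007, 0.0327, -0.0023], "yaw": 50.5, "jaw": 255},
    {"offset": [0.0007, 0.0327, -0.0023], "yaw": 50.5, "jaw": 255},
    {"offset": [0.0007, 0.0327, -0.0023], "yaw": 50.5, "jaw": 255},
    {"offset": [0.0007, 0.0327, -0.0023], "yaw": 50.5, "jaw": 255}
  ]
}}

```text
clock: 13.25
position: [0.5404, 0.1513, 0.0898]
ee_rot: [-0.512, 0.478, -0.483, 0.526]
ft_force: [-0.4, -0.0, -0.0]
grip_width: 0.075
```

Run:
```python
from h import *
o=manip.get_obs();p=manip.camera("wrist");save(p,"w8.png");P=pose(o)[0];print(P,o["grip_width"])
print("drv",blob(p,o,P[:2],P[2]-.013,.055,(110,100,30),(130,255,255)))
go((.5405,.1513,.0265),4.4)
```

```text
[0.54035852 0.15127306 0.08978345] 0.07481008045681653
drv (2141, array([0.5524, 0.1571]), 0.0847, 'rect', array([0.5656, 0.159 ]), array([0.0566, 0.0808]), 6.6, 'mean', array([0.5404, 0.1665], dtype=float32))
offset [0.0005, 0.0633, -0.0012] yaw 0.12 rows 2.0
```

View pics/w8.png

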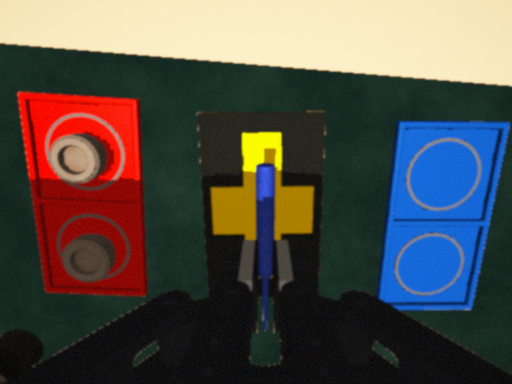

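The driver is aligned over the cut-out at column 263. I'm lowering and releasing it.

Call:
{"fn": "move_arm", "kwargs": {
  "increments": [
    {"offset": [0.0003, 0.035, -0.001], "yaw": 0, "jaw": 255},
    {"offset": [0.0003, 0.055, -0.001], "yaw": 0, "jaw": 255},
    {"offset": [0.0003, 0.063, -0.001], "yaw": 0, "jaw": 255},
    {"offset": [0.0003, 0.063, -0.001], "yaw": 0, "jaw": 255},
    {"offset": [0.0003, 0.063, -0.001], "yaw": 0, "jaw": 190},
    {"offset": [0.0003, 0.063, -0.001], "yaw": 0, "jaw": 190},
    {"offset": [0.0003, 0.063, -0.001], "yaw": 0, "jaw": 190},
    {"offset": [0.0003, 0.03, -0.001], "yaw": 0, "jaw": 190},
    {"offset": [0.0003, -0.01, -0.001], "yaw": 0, "jaw": 190},
    {"offset": [0.0003, -0.05, -0.001], "yaw": 0, "jaw": 100}
  ]
}}

```text
clock: 14.13
position: [0.5379, 0.1498, 0.141]
ee_rot: [-0.513, 0.477, -0.483, 0.526]
ft_force: [1.0, 2.8, 1.1]
grip_width: 0.376
```

Run:
```python
from h import *
o=manip.get_obs();p=manip.camera("wrist");save(p,"w9.png");P=pose(o)[0];print(P,o["grip_width"])
print("drv",blob(p,o,(.5405,.151),.009,.05,(110,100,30),(130,255,255)))
go((.5345,-.2485,.12),90)
```

```text
[0.53789829 0.14979391 0.14098965] 0.3762090827149783
drv (586, array([0.5408, 0.1612]), 0.0671, 'rect', array([0.5409, 0.1612]), array([0.0061, 0.0668]), 4.3, 'mean', array([0.5402, 0.1685], dtype=float32))
offset [0.397, 0.0235, -0.0387] yaw -85.58 rows 10.0
```

View pics/w9.png

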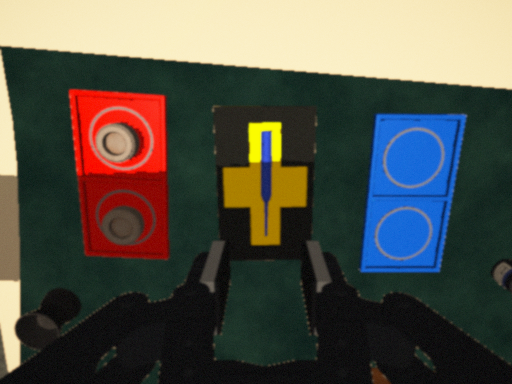

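The driver lies in the cut-out, centred at about (266,183). White dies next. First I check the box height near the wide one and re-measure both from closer by.

Call:
{"fn": "move_arm", "kwargs": {
  "increments": [
    {"offset": [0.37, -0.06, 0.03], "yaw": -65, "jaw": 0},
    {"offset": [0.37, -0.06, 0.03], "yaw": -65, "jaw": 0},
    {"offset": [0.37, -0.06, 0.03], "yaw": -65, "jaw": 0},
    {"offset": [0.37, -0.06, 0.03], "yaw": -65, "jaw": 0},
    {"offset": [0.37, -0.06, 0.03], "yaw": -65, "jaw": 0},
    {"offset": [0.37, -0.06, 0.03], "yaw": -65, "jaw": 0},
    {"offset": [0.37, -0.06, 0.03], "yaw": -65, "jaw": 0},
    {"offset": [0.37, -0.06, 0.03], "yaw": -65, "jaw": 0},
    {"offset": [0.37, -0.06, 0.03], "yaw": -65, "jaw": 0},
    {"offset": [0.37, -0.06, 0.03], "yaw": -65, "jaw": 0}
  ]
}}

```text
clock: 15.02
position: [0.5981, -0.2229, 0.2071]
ee_rot: [-0.691, 0.116, -0.134, 0.701]
ft_force: [0.4, -1.0, -0.4]
grip_width: 1.0
```

Run:
```python
from h import *
o=manip.get_obs();p=manip.camera("wrist");save(p,"w10.png");P=pose(o)[0];print(P,o["joint_pos"].round(2));C=cloud(p,o)
print("ww",blob(p,o,(.5345,-.2485),.011,.03,(0,0,120),(180,60,255)))
print("sw",blob(p,o,(.430,-.241),.014,.024,(0,0,120),(180,60,255)))
for c in ((.5345,-.2485),(.43,-.241)):
    s=C[(np.hypot(C[...,0]-c[0],C[...,1]-c[1])<.026)&(C[...,2]>.006)&(C[...,2]<.03)];print(len(s),((s.min(0)+s.max(0))/2).round(4),np.ptp(s,0).round(4),np.percentile(s[:,2],[25,50,75,95]).round(4))
T=cloud(manip.camera("top"));s=T[(T[...,0]>.57)&(T[...,0]<.61)&(abs(T[...,1]+.24)<.05)&(T[...,2]>.01)&(T[...,2]<.15)];print("box",len(s),s.min(0).round(3),s.max(0).round(3))
go((.43,-.241,.07),60);go((.5345,-.2485,.09),60)
```

```text
[ 0.59810469 -0.22292493  0.20709199] [-0.29  0.45  0.79  1.54 -0.35  1.27  1.76]
ww (1817, array([ 0.5357, -0.2489]), 0.0439, 'rect', array([ 0.5357, -0.2488]), array([0.0437, 0.0408]), 69.4, 'mean', array([ 0.5354, -0.2489], dtype=float32))
sw (341, array([ 0.442 , -0.2447]), 0.0303, 'rect', array([ 0.4458, -0.2461]), array([0.0301, 0.008 ]), 69.8, 'mean', array([ 0.4452, -0.2457], dtype=float32))
1714 [ 0.5364 -0.2482  0.0101] [0.0416 0.0416 0.0078] [0.0095 0.0113 0.0121 0.0129]
353 [ 0.4443 -0.2437  0.0124] [0.0131 0.0278 0.0126] [0.0141 0.0154 0.0162 0.0171]
box 120 [ 0.572 -0.217  0.029] [ 0.61 -0.19  0.04]
offset [-0.1536, 0.132, -0.0787] yaw 9.21 rows 6.0
offset [-0.0529, 0.1149, -0.0483] yaw 9.21 rows 4.0
```

View pics/w10.png

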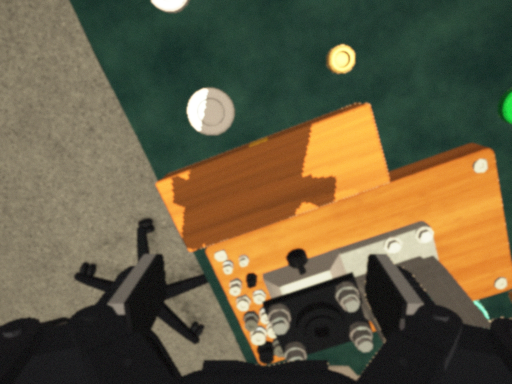

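The wide white die is at (211,111), clear of the 40 mm high box. Brass is untouched at (341,58).

Call:
{"fn": "move_arm", "kwargs": {
  "increments": [
    {"offset": [-0.052, 0, -0.0482], "yaw": 0, "jaw": 30},
    {"offset": [-0.052, 0.0, -0.0482], "yaw": 0, "jaw": 30},
    {"offset": [-0.052, 0.06, -0.0482], "yaw": 0, "jaw": 30},
    {"offset": [-0.052, 0.13, -0.0482], "yaw": 0, "jaw": 30},
    {"offset": [-0.052, 0.13, -0.0482], "yaw": 0, "jaw": 30},
    {"offset": [-0.052, 0.13, -0.0482], "yaw": 0, "jaw": 30}
  ]
}}

```text
clock: 15.62
position: [0.5326, -0.2455, 0.0687]
ee_rot: [-0.69, 0.121, -0.133, 0.701]
ft_force: [-0.7, 1.1, -0.9]
grip_width: 0.882
```

Run:
```python
from h import *
o=manip.get_obs();p=manip.camera("wrist");P=pose(o)[0];print(P,o["joint_pos"].round(2),o["grip_width"]);C=cloud(p,o)
print("ww",blob(p,o,(.5355,-.2485),.011,.03,(0,0,120),(180,60,255)))
s=C[(np.hypot(C[...,0]-.5355,C[...,1]+.2488)<.026)&(C[...,2]>.005)&(C[...,2]<.03)];r=np.hypot(s[:,0]-.5355,s[:,1]+.2488)
print([(k,round(float(np.median(s[(r>k*.001)&(r<=k*.001+.002),2])),4)) for k in range(0,24,2) if ((r>k*.001)&(r<=k*.001+.002)).any()])
print("brass",blob(p,o,(.532,-.127),.026,.02,(12,60,80),(30,255,255)))
go((.5357,-.2488,.019))
```

```text
[ 0.53257478 -0.24545458  0.06874338] [-0.23  0.5   0.74  1.8  -0.42  0.99  1.89] 0.8816376322631966
ww (4131, array([ 0.5352, -0.2481]), 0.0446, 'rect', array([ 0.5355, -0.2484]), array([0.0436, 0.043 ]), 6.1, 'mean', array([ 0.5349, -0.248 ], dtype=float32))
[(0, 0.0089), (2, 0.0089), (4, 0.009), (6, 0.0089), (8, 0.0089), (10, 0.0091), (12, 0.0116), (14, 0.0119), (16, 0.012), (18, 0.0117), (20, 0.0107), (22, 0.0097)]
brass (2220, array([ 0.5303, -0.1309]), 0.032, 'rect', array([ 0.531 , -0.1314]), array([0.0313, 0.0228]), 59.6, 'mean', array([ 0.5307, -0.1308], dtype=float32))
offset [0.002, 0.0523, -0.0023] yaw 0 rows 2.0
```

Call:
{"fn": "move_arm", "kwargs": {
  "increments": [
    {"offset": [0.002, 0.03, -0.0025], "yaw": 0, "jaw": 30},
    {"offset": [0.002, 0.051, -0.0025], "yaw": 0, "jaw": 30},
    {"offset": [0.002, 0.051, -0.0025], "yaw": 0, "jaw": 30},
    {"offset": [0.002, 0.051, -0.0025], "yaw": 0, "jaw": 255},
    {"offset": [0.002, 0.051, -0.0025], "yaw": 0, "jaw": 255},
    {"offset": [0.002, 0.051, -0.0025], "yaw": 0, "jaw": 255},
    {"offset": [0.002, 0.051, -0.0025], "yaw": 0, "jaw": 255},
    {"offset": [0.002, 0.051, -0.0025], "yaw": 0, "jaw": 255}
  ]
}}

```text
clock: 16.33
position: [0.5371, -0.2496, 0.0233]
ee_rot: [-0.69, 0.119, -0.135, 0.701]
ft_force: [-2.6, 1.3, 12.0]
grip_width: 0.457
```

Call:
{"fn": "move_arm", "kwargs": {
  "increments": [
    {"offset": [0, 0, 0], "yaw": 0, "jaw": 255},
    {"offset": [0, 0, 0], "yaw": 0, "jaw": 255}
  ]
}}

```text
clock: 16.5
position: [0.5382, -0.2501, 0.0252]
ee_rot: [-0.69, 0.118, -0.136, 0.701]
ft_force: [0.9, 0.4, -0.8]
grip_width: 0.457
```

Call:
{"fn": "move_arm", "kwargs": {
  "increments": [
    {"offset": [0, -0.02, 0], "yaw": 0, "jaw": 255},
    {"offset": [0, -0.05, 0], "yaw": 0, "jaw": 255},
    {"offset": [-0.02, -0.08, 0], "yaw": 0, "jaw": 255},
    {"offset": [-0.02, -0.1, 0.02], "yaw": 0, "jaw": 255},
    {"offset": [-0.02, -0.1, 0.02], "yaw": 0, "jaw": 255}
  ]
}}

```text
clock: 16.92
position: [0.5265, -0.2235, 0.1296]
ee_rot: [-0.689, 0.116, -0.138, 0.702]
ft_force: [1.9, 1.2, -0.7]
grip_width: 0.46
```

Run:
```python
from h import *
o=manip.get_obs();p=manip.camera("wrist");save(p,"w11.png");P=pose(o)[0];print(P,o["joint_pos"].round(2),o["grip_width"]);T=toolcloud(p,o)
s=T[(abs(T[...,2])<.014)&(abs(T[...,0])<.035)&(T[...,1]>0)&(T[...,1]<.04)];print(len(s),s.min(0).round(4),s.max(0).round(4))
s=T[(abs(T[...,2])<.016)&(abs(T[...,0])<.018)&(T[...,1]>0)&(T[...,1]<.04)];A=np.c_[s[:,0],s[:,2],np.ones(len(s))];print(np.linalg.lstsq(A,s[:,1],rcond=None)[0].round(3))
go((.52,.0,.14));go((.654,.182,.10));go((.654,.182,.03))
```

```text
[ 0.52647018 -0.223525    0.12964624] [-0.33  0.37  0.8   1.8  -0.33  1.07  1.81] 0.45965843662222955
5070 [-0.0229  0.0095 -0.014 ] [0.0195 0.0192 0.014 ]
[0.014 0.025 0.013]
offset [-0.0839, -0.0101, 0.2078] yaw 0 rows 6.0
offset [-0.0238, 0.0363, 0.4244] yaw 0 rows 11.0
offset [-0.0257, 0.1062, 0.4229] yaw 0 rows 11.0
```

View pics/w11.png

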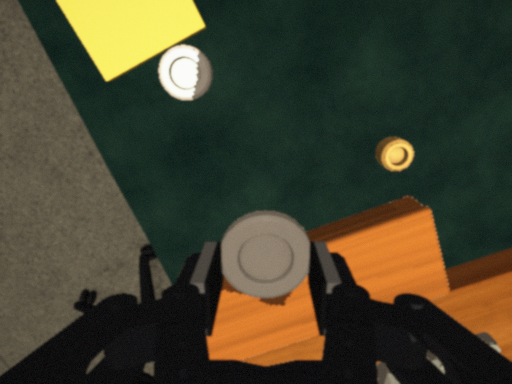

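The wide white die is held level at (266,255). The small white one shows at (186,72) and brass at (397,153).

Call:
{"fn": "move_arm", "kwargs": {
  "increments": [
    {"offset": [-0.084, -0.02, 0.208], "yaw": 0, "jaw": 255},
    {"offset": [-0.084, -0.02, 0.208], "yaw": 0, "jaw": 255},
    {"offset": [-0.084, -0.02, 0.208], "yaw": 0, "jaw": 255},
    {"offset": [-0.084, -0.02, 0.208], "yaw": 0, "jaw": 255},
    {"offset": [-0.084, -0.02, 0.208], "yaw": 0, "jaw": 255},
    {"offset": [-0.024, 0.02, 0.424], "yaw": 0, "jaw": 255},
    {"offset": [-0.024, 0.02, 0.424], "yaw": 0, "jaw": 255},
    {"offset": [-0.024, 0.02, 0.424], "yaw": 0, "jaw": 255},
    {"offset": [-0.024, 0.02, 0.424], "yaw": 0, "jaw": 255},
    {"offset": [-0.024, 0.02, 0.424], "yaw": 0, "jaw": 255}
  ]
}}

```text
clock: 17.8
position: [0.6351, 0.1551, 0.1193]
ee_rot: [-0.69, 0.116, -0.137, 0.701]
ft_force: [0.0, -1.0, -0.7]
grip_width: 0.462
```

Run:
```python
from h import *
go((.656,.182,.05),93.9);print(manip.get_obs()["grip_width"])
```

```text
offset [0.0083, 0.0702, 0.0311] yaw -24.5 rows 2.0
0.46240542529067663
```

Call:
{"fn": "move_arm", "kwargs": {
  "increments": [
    {"offset": [0.0083, 0.035, 0.0311], "yaw": -24.5, "jaw": 255},
    {"offset": [0.0083, 0.06, 0.0311], "yaw": -24.5, "jaw": 255},
    {"offset": [0.0083, 0.07, 0.0311], "yaw": -24.5, "jaw": 255},
    {"offset": [0.0083, 0.07, 0.0311], "yaw": -24.5, "jaw": 255},
    {"offset": [0.0083, 0.07, 0.0311], "yaw": -24.5, "jaw": 255}
  ]
}}

```text
clock: 18.22
position: [0.6552, 0.1808, 0.0478]
ee_rot: [-0.704, -0.035, 0.015, 0.709]
ft_force: [0.3, -0.6, -1.6]
grip_width: 0.456
```

Run:
```python
from h import *
o=manip.get_obs();print(o["grip_width"]);p=manip.camera("wrist");trays(p,o);go((.656,.182,.0300),93.9);save(p,"w12.png")
```

```text
0.45619937581859155
blue [69, 169, 269, 122, 13906] [0.6568 0.1506] [0.0692 0.1324] 3.85
blue [107, 193, 82, 75, 4848] [0.6578 0.1199] [0.0423 0.0424] 3.73
offset [-0.0003, 0.019, 0.0009] yaw -0.13 rows 1.0
```

Call:
{"fn": "move_arm", "kwargs": {
  "increments": [
    {"offset": [0, 0.012, 0.001], "yaw": 0, "jaw": 255},
    {"offset": [0, 0.0183, 0.001], "yaw": 0, "jaw": 255},
    {"offset": [0, 0.0183, 0.001], "yaw": 0, "jaw": 255},
    {"offset": [0, 0.0183, 0.001], "yaw": 0, "jaw": 90},
    {"offset": [0, 0.0183, 0.001], "yaw": 0, "jaw": 90},
    {"offset": [0, 0.0183, 0.001], "yaw": 0, "jaw": 90},
    {"offset": [0, -0.02, 0.001], "yaw": 0, "jaw": 90},
    {"offset": [0, -0.06, 0.001], "yaw": 0, "jaw": 30},
    {"offset": [0, -0.1, 0.001], "yaw": 0, "jaw": 0}
  ]
}}

```text
clock: 19.02
position: [0.6524, 0.1807, 0.1505]
ee_rot: [-0.704, -0.034, 0.013, 0.71]
ft_force: [1.7, 0.8, 0.1]
grip_width: 0.908
```

Run:
```python
from h import *
o=manip.get_obs();print(o["grip_width"]);p=manip.camera("wrist");C=cloud(p,o)
print(blob(p,o,(.655,.182),.016,.03,(0,0,110),(180,60,255)))
s=C[(np.hypot(C[...,0]-.655,C[...,1]-.182)<.03)&(C[...,2]>.01)&(C[...,2]<.03)];print(len(s),((s.min(0)+s.max(0))/2).round(4),np.percentile(s[:,2],[50,95]).round(4))
go((.5,-.1,.16),70);go((.43,-.241,.12),70)
```

```text
0.9078486204992529
(1863, array([0.6526, 0.1833]), 0.0446, 'rect', array([0.6535, 0.1818]), array([0.0405, 0.0409]), 84.0, 'mean', array([0.653 , 0.1821], dtype=float32))
2146 [0.6543 0.1824 0.0141] [0.0152 0.0168]
offset [-0.1739, -0.0099, -0.2705] yaw 23.73 rows 8.0
offset [-0.2544, 0.0252, -0.4071] yaw 23.73 rows 12.0
```

The wide white die is in place at (0.654, 0.182), on the bay centre. On to the small white die.

Call:
{"fn": "move_arm", "kwargs": {
  "increments": [
    {"offset": [-0.2544, -0.02, -0.407], "yaw": 20, "jaw": 0},
    {"offset": [-0.2544, -0.02, -0.407], "yaw": 20, "jaw": 0},
    {"offset": [-0.2544, -0.02, -0.407], "yaw": 20, "jaw": 0},
    {"offset": [-0.2544, -0.02, -0.407], "yaw": 20, "jaw": 0},
    {"offset": [-0.2544, -0.02, -0.407], "yaw": 20, "jaw": 0},
    {"offset": [-0.2544, -0.02, -0.407], "yaw": 20, "jaw": 0},
    {"offset": [-0.2544, -0.02, -0.407], "yaw": 20, "jaw": 0},
    {"offset": [-0.2544, -0.02, -0.407], "yaw": 20, "jaw": 0},
    {"offset": [-0.2544, -0.02, -0.407], "yaw": 20, "jaw": 0},
    {"offset": [-0.2544, -0.02, -0.407], "yaw": 20, "jaw": 0}
  ]
}}

```text
clock: 19.9
position: [0.4563, -0.1883, 0.1636]
ee_rot: [-0.692, 0.086, -0.114, 0.707]
ft_force: [1.4, -0.9, 0.4]
grip_width: 0.998
```

Run:
```python
from h import *
o=manip.get_obs();print(o["joint_pos"].round(2));p=manip.camera("wrist");C=cloud(p,o)
print(blob(p,o,(.433,-.243),.015,.026,(0,0,120),(180,60,255)))
s=C[(np.hypot(C[...,0]-.433,C[...,1]+.243)<.026)&(C[...,2]>.008)&(C[...,2]<.03)];print(len(s),((s.min(0)+s.max(0))/2).round(4),np.ptp(s,0).round(4),np.percentile(s[:,2],[50,95]).round(4))
go((.435,-.241,.07));save(p,"w13.png")
```

```text
[-0.5   0.09  0.86  1.97 -0.11  1.08  1.7 ]
(1142, array([ 0.4327, -0.2419]), 0.0342, 'rect', array([ 0.4329, -0.242 ]), array([0.0332, 0.0321]), 70.6, 'mean', array([ 0.4324, -0.2415], dtype=float32))
1664 [ 0.4288 -0.243   0.0131] [0.0433 0.0374 0.0102] [0.0143 0.0167]
offset [-0.0069, 0.0926, -0.0501] yaw 0 rows 3.0
```

Call:
{"fn": "move_arm", "kwargs": {
  "increments": [
    {"offset": [-0.009, 0, -0.0517], "yaw": -22, "jaw": 20},
    {"offset": [-0.009, 0.03, -0.0517], "yaw": -22, "jaw": 30},
    {"offset": [-0.009, 0.07, -0.0517], "yaw": -22, "jaw": 60},
    {"offset": [-0.009, 0.09, -0.0517], "yaw": -22, "jaw": 60},
    {"offset": [-0.009, 0.09, -0.0517], "yaw": -22, "jaw": 60}
  ]
}}

```text
clock: 20.37
position: [0.4296, -0.2411, 0.0683]
ee_rot: [-0.702, -0.045, 0.02, 0.711]
ft_force: [-1.7, 1.4, -0.5]
grip_width: 0.762
```

Run:
```python
from h import *
o=manip.get_obs();print(o["joint_pos"].round(2),o["grip_width"]);p=manip.camera("wrist");C=cloud(p,o)
print(blob(p,o,(.433,-.242),.015,.021,(0,0,120),(180,60,255)))
m=C[(abs(C[...,0]-.385)<.01)&(abs(C[...,1]+.26)<.02)];n=C[(abs(C[...,0]-.44)<.03)&(abs(C[...,1]+.19)<.01)];print("note",np.median(m[:,2]) if len(m) else 0,"mat",np.median(n[:,2]))
go((.433,-.242,.024));save(p,"w14.png")
```

```text
[-0.3   0.28  0.83  2.05 -0.3   0.89  2.36] 0.7623456715776238
(2063, array([ 0.4327, -0.2418]), 0.0336, 'rect', array([ 0.4328, -0.2416]), array([0.0322, 0.0328]), 65.0, 'mean', array([ 0.432 , -0.2417], dtype=float32))
note 0.008943924454314009 mat 0.11134639226556885
offset [0.0004, 0.047, -0.001] yaw 0 rows 2.0
```

View pics/w14.png

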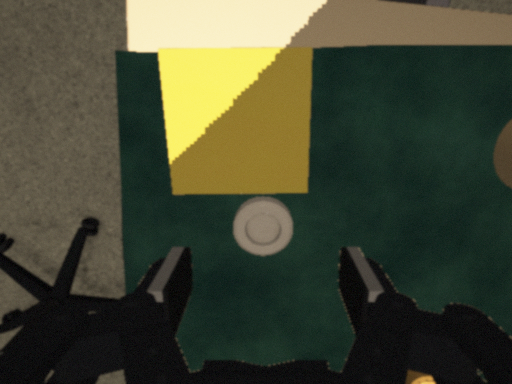

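The small white die is centred between the fingers at (263,226), and the note pad is clear of them.

Call:
{"fn": "move_arm", "kwargs": {
  "increments": [
    {"offset": [0.001, 0.03, -0.001], "yaw": 0, "jaw": 60},
    {"offset": [0.001, 0.047, -0.001], "yaw": 0, "jaw": 60},
    {"offset": [0.001, 0.047, -0.001], "yaw": 0, "jaw": 60},
    {"offset": [0.001, 0.047, -0.001], "yaw": 0, "jaw": 255},
    {"offset": [0.001, 0.047, -0.001], "yaw": 0, "jaw": 255},
    {"offset": [0.001, 0.047, -0.001], "yaw": 0, "jaw": 255},
    {"offset": [0.001, 0.047, -0.001], "yaw": 0, "jaw": 255},
    {"offset": [0.001, 0.047, -0.001], "yaw": 0, "jaw": 255},
    {"offset": [0.001, 0.047, -0.001], "yaw": 0, "jaw": 255}
  ]
}}

```text
clock: 21.17
position: [0.4351, -0.2424, 0.0264]
ee_rot: [-0.702, -0.045, 0.016, 0.71]
ft_force: [-2.7, 0.9, 12.7]
grip_width: 0.366
```

Call:
{"fn": "move_arm", "kwargs": {
  "increments": [
    {"offset": [0, 0, 0], "yaw": 0, "jaw": 255},
    {"offset": [0, 0, 0], "yaw": 0, "jaw": 255}
  ]
}}

```text
clock: 21.33
position: [0.4362, -0.2427, 0.028]
ee_rot: [-0.702, -0.046, 0.015, 0.71]
ft_force: [-0.4, 1.5, -0.9]
grip_width: 0.364
```

Call:
{"fn": "move_arm", "kwargs": {
  "increments": [
    {"offset": [0, -0.03, 0], "yaw": 0, "jaw": 255},
    {"offset": [0, -0.07, 0], "yaw": 0, "jaw": 255},
    {"offset": [0, -0.1, 0], "yaw": 0, "jaw": 255},
    {"offset": [0, -0.1, 0], "yaw": 0, "jaw": 255}
  ]
}}

```text
clock: 21.67
position: [0.4342, -0.2459, 0.1336]
ee_rot: [-0.703, -0.049, 0.012, 0.709]
ft_force: [1.1, -0.3, -0.5]
grip_width: 0.366
```

Run:
```python
from h import *
o=manip.get_obs();p=manip.camera("wrist");print(o["joint_pos"].round(2),o["grip_width"]);T=toolcloud(p,o)
s=T[(abs(T[...,2])<.012)&(abs(T[...,0])<.035)&(T[...,1]>0)&(T[...,1]<.04)];print(len(s),s.min(0).round(4),s.max(0).round(4))
s=s[(abs(s[:,0])<.014)];A=np.c_[s[:,0],s[:,2],np.ones(len(s))];print(np.linalg.lstsq(A,s[:,1],rcond=None)[0].round(3))
go((.52,-.0,.14));go((.659,.1185,.12),93.9)
```

```text
[-0.37  0.16  0.89  2.   -0.19  1.01  2.27] 0.36638986167811416
3648 [-0.0195  0.0084 -0.012 ] [0.0149 0.0202 0.012 ]
[0.026 0.017 0.013]
offset [0.1075, -0.0015, 0.2364] yaw 0 rows 7.0
offset [0.255, 0.0268, 0.3422] yaw 1.08 rows 11.0
```

Call:
{"fn": "move_arm", "kwargs": {
  "increments": [
    {"offset": [0.257, 0.02, 0.342], "yaw": 1, "jaw": 255},
    {"offset": [0.257, 0.02, 0.342], "yaw": 1, "jaw": 255},
    {"offset": [0.257, 0.02, 0.342], "yaw": 1, "jaw": 255},
    {"offset": [0.257, 0.02, 0.342], "yaw": 1, "jaw": 255},
    {"offset": [0.257, 0.02, 0.342], "yaw": 1, "jaw": 255},
    {"offset": [0.257, 0.02, 0.342], "yaw": 1, "jaw": 255},
    {"offset": [0.257, 0.02, 0.342], "yaw": 1, "jaw": 255},
    {"offset": [0.257, 0.02, 0.342], "yaw": 1, "jaw": 255},
    {"offset": [0.257, 0.02, 0.342], "yaw": 1, "jaw": 255},
    {"offset": [0.257, 0.02, 0.342], "yaw": 1, "jaw": 255}
  ]
}}

```text
clock: 22.55
position: [0.6544, 0.1105, 0.1258]
ee_rot: [-0.703, -0.042, 0.007, 0.71]
ft_force: [1.0, -2.0, 1.2]
grip_width: 0.368
```

Run:
```python
from h import *
go((.661,.1185,.05),93.9);print(manip.get_obs()["grip_width"])
```

```text
offset [0.0034, 0.0761, 0.0068] yaw 0.1 rows 2.0
0.36813865530873896
```

Call:
{"fn": "move_arm", "kwargs": {
  "increments": [
    {"offset": [0.0034, 0.04, 0.005], "yaw": 0, "jaw": 255},
    {"offset": [0.0034, 0.074, 0.005], "yaw": 0, "jaw": 255},
    {"offset": [0.0034, 0.074, 0.005], "yaw": 0, "jaw": 255},
    {"offset": [0.0034, 0.074, 0.005], "yaw": 0, "jaw": 255}
  ]
}}

```text
clock: 22.88
position: [0.6594, 0.1157, 0.0501]
ee_rot: [-0.703, -0.04, 0.009, 0.71]
ft_force: [-0.5, 0.8, -0.7]
grip_width: 0.371
```

Run:
```python
from h import *
go((.661,.1170,.033),93.9);print(manip.get_obs()["grip_width"])
```

```text
offset [0.001, 0.0172, 0.001] yaw 0.05 rows 1.0
0.37057807214334304
```

Call:
{"fn": "move_arm", "kwargs": {
  "increments": [
    {"offset": [0.001, 0.01, 0.001], "yaw": 0, "jaw": 255},
    {"offset": [0.001, 0.0175, 0.001], "yaw": 0, "jaw": 255},
    {"offset": [0.001, 0.0175, 0.001], "yaw": 0, "jaw": 255},
    {"offset": [0.001, 0.0175, 0.001], "yaw": 0, "jaw": 130},
    {"offset": [0.001, 0.0175, 0.001], "yaw": 0, "jaw": 130},
    {"offset": [0.001, 0.0175, 0.001], "yaw": 0, "jaw": 130},
    {"offset": [0.001, -0.02, 0.001], "yaw": 0, "jaw": 130},
    {"offset": [0.001, -0.06, 0.001], "yaw": 0, "jaw": 60},
    {"offset": [0.001, -0.1, 0.001], "yaw": 0, "jaw": 0}
  ]
}}

```text
clock: 23.63
position: [0.6554, 0.1154, 0.1516]
ee_rot: [-0.704, -0.039, 0.009, 0.709]
ft_force: [1.4, 0.5, 0.9]
grip_width: 0.756
```

Call:
{"fn": "move_arm", "kwargs": {
  "increments": [
    {"offset": [-0.12, -0.12, 0.02], "yaw": 0, "jaw": 0},
    {"offset": [-0.12, -0.12, 0.02], "yaw": 0, "jaw": 0},
    {"offset": [-0.12, -0.12, 0.02], "yaw": 0, "jaw": 0},
    {"offset": [-0.12, -0.12, 0.02], "yaw": 0, "jaw": 0},
    {"offset": [-0.12, -0.12, 0.02], "yaw": 0, "jaw": 0},
    {"offset": [-0.12, -0.12, 0.02], "yaw": 0, "jaw": 0},
    {"offset": [-0.12, -0.12, 0.02], "yaw": 0, "jaw": 0}
  ]
}}

```text
clock: 24.22
position: [0.5295, 0.1263, 0.2667]
ee_rot: [-0.703, -0.04, 0.009, 0.71]
ft_force: [0.3, 0.2, -0.9]
grip_width: 0.999
```

Run:
```python
from h import *
o=manip.get_obs();p=manip.camera("wrist");save(p,"w15.png",scale=1.4);C=cloud(p,o);trays(p,o)
print("drv",blob(p,o,(.5405,.151),.009,.055,(110,100,30),(130,255,255)))
F=C[(abs(C[...,0]-.5)<.3)&(abs(C[...,1]-.05)<.02)];print("mat",np.median(F[:,2]).round(4))
for n,g in dict(d2=(.43,.18),d1=(.43,.117),ww=(.654,.182),sw=(.658,.118)).items():
    s=C[(np.hypot(C[...,0]-g[0],C[...,1]-g[1])<.028)&(C[...,2]>.012)&(C[...,2]<.04)];print(n,len(s),((s.min(0)+s.max(0))/2).round(4),np.percentile(s[:,2],[50,95]).round(4))
t=manip.camera("scene");save(t,"scene2.png",(60,60,440,330),2);print("brass scene",[(round(r["confidence"],2),np.round(r["centre"],1)) for r in manip.spot_point(t,"brass_die")[:2]])
```

```text
red [227, 12, 134, 79, 6565] [0.4297 0.1488] [0.0697 0.1333] 0.78
blue [221, 222, 110, 51, 3296] [0.6567 0.1502] [0.0705 0.1347] 3.71
drv (233, array([0.5401, 0.1665]), 0.0548, 'rect', array([0.5401, 0.1665]), array([0.0047, 0.0547]), 3.8, 'mean', array([0.5401, 0.1676], dtype=float32))
mat 0.0026
d2 689 [0.4316 0.1801 0.0192] [0.0227 0.0248]
d1 761 [0.4325 0.1151 0.02  ] [0.021 0.023]
ww 799 [0.6538 0.1818 0.0154] [0.0151 0.0168]
sw 591 [0.6591 0.1167 0.0171] [0.0188 0.0208]
brass scene [(0.56, array([286.1, 217.2]))]
```

View pics/w15.png

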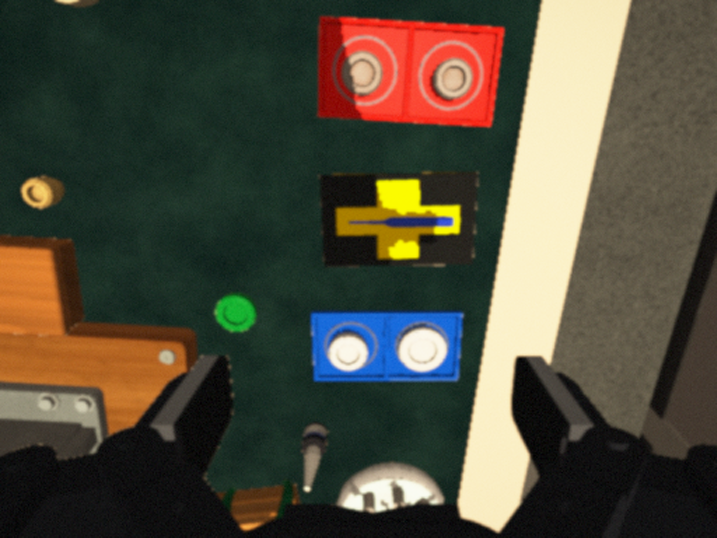

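View pics/scene2.png

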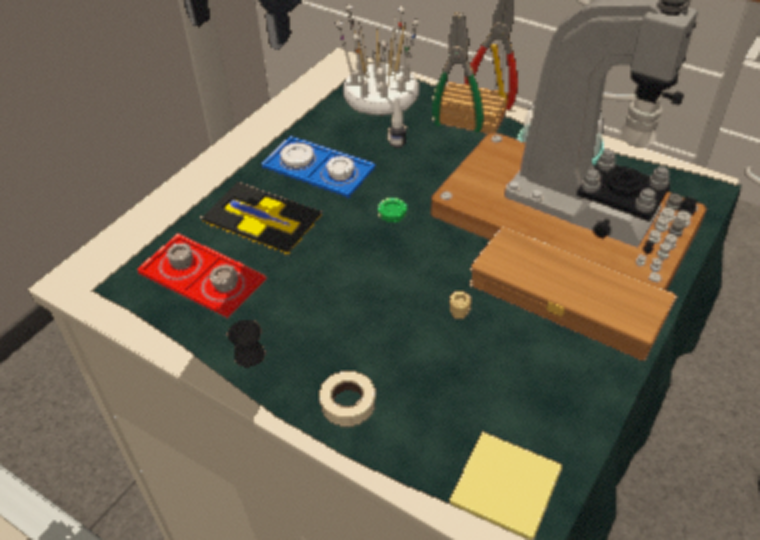

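Everything is placed. The dies sit at (363,73), (454,77), (348,352) and (423,347), and the driver spans columns 350–453 inside the cut-out's 335–461. Brass is at the same pixel as at the start. Handing in.

```bash
python3 -c "
from h import *
print(manip.hand_in())"
```

```text
the job is handed in; nothing more can be done
None
```

I put all five things away and handed the job in at about 24 s of the 112 s allowed; the hand-in gave no verdict.

My last checks, from the wrist camera's depth and a scene picture just before handing in:
- **Dies:** each stands flat in its own bay, within about 5 mm of the bay centre. The tops are at the heights expected for dies resting on the bay floor.
- **Driver:** it lies in the foam cut-out, about 3 mm off centre along its length and within 1 degree of the tray's axis. I judged the length from the picture, because the colour measurement missed the thin shaft.
- **Brass die:** it shows at the same pixel as at the start, to within a pixel. The green look-alike also appears untouched.
- **Robot:** the open gripper is about 0.25 m above the surface, touching nothing.

One thing I did not explain: each time the gripper closed, the arm was pushed up a few millimetres (about 2 to 4) with about 11–13 N. That is far below the limits. For the dies it is probably the fingertips riding on their lower step. I used the measured heights when setting things down, and no check failed.

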